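Load the sensor modules into the tilted feed magazine

ROBOT

A 7-joint arm with a two-finger parallel gripper is mounted at the origin on a cart in front of the work surface, level with it; the furniture and walls round the work are solid. World frame = base frame: x ahead of the robot, y to its left, z up, the work surface at z = 0. Lengths are in mm, angles in rad, forces in N, time in s.
With the tool pointing down it reaches from about 400 to 875 mm from the base axis. Payload 4.4 kg.
Tool frame: the origin (TCP) lies midway between the tips of the shut fingers; the grasp point (between the pads) lies 19 mm behind it (ctrl.grip_point_offset is the distance from the TCP to the grasp point, in mm); z points along the fingers, x is the direction in which the jaws open and shut, and the axes are right-handed (so a half turn about z gives the same grasp; the last joint's range is limited). The gripper opens to 85 mm and grips with 20 to 120 N. Pads are 22 mm wide; open, the fingers measure 114 mm over their backs; the gripper's body (76 mm by 85 mm) begins 54 mm behind the grasp point. The pads swing forward as they close: fully open they stand 13 mm farther back than shut.
Start: joints at [1.265, 0.628, 0.038, 1.517, -0.027, 0.996, -0.02], TCP at [154.409, -631.408, 191.813] pointing down, gripper open.
Joint ranges: [-3.06, 3.06], [-0.37, 2.12], [-1.25, 1.32], [0.18, 2.47], [-1.1, 4.24], [0.23, 1.98], [-2.94, 2.94]. Speed limits (rad/s): [2.57, 2.57, 3.14, 3.14, 3.14, 3.14, 3.14].

INTERFACE

Orientations are given as [roll, pitch, yaw] about the fixed x, y, z axes, in that order (R = Rz(yaw) Ry(pitch) Rx(roll)).
In Python, from cell import ctrl, viewer gives the robot as it stands.
- The arm moves only by the tool apply_moves, never from a script. Its argument "series" is a list that holds one entry, the list of rows, each a list of 6 numbers: the shift along the tool's x, y, z normalised to -1 to 1, where 1 is 50 mm, then the turn, a rotation vector about the tool's x, y, z normalised to -1 to 1, where 1 is 6 degrees. In form: [[[tx, ty, tz, rx, ry, rz], ...]]. A call has exactly 5 rows; each row shifts and turns the commanded pose from where the row before left it, along the tool's axes as they then stand; what a row does not reach is not made up. A row lasts 1/8 s, in which the tool goes at most 62.5 mm and 10.7 degrees, less where a joint would pass 70% of its speed; a pose out of reach is approached as far as the arm can. A call with a number of a shift or a turn outside -1 to 1 is refused whole. A call with a gripper value outside its range is refused whole. "claw" is the gripper command: -1 is shut, 1 is fully open, values between are in proportion, set as the call begins (left out, the last holds). The fingers move at their own pace and stop on an object; the grip force is fixed at half the most. Time passes only in rows, so rows that do not move let the fingers close, or fill a call up. It gives the time, the measured TCP pose, the force and the opening at its end, in the units of the state.
- ctrl.read_state(): the state, without advancing time (a new reading comes with each control period).
- viewer.get_image(name): name is "scene" or "top" or "wrist"; returns the picture (400x640x3 uint8, blue, green, red); there is no depth.
- viewer.camera_info(name): a dict with "K" (3x3 intrinsics, pixels), "R" (3x3) and "t" (3): a world point X has camera coordinates R X + t. Camera axes: x right, y down, z forward; pixel columns grow to the right and rows downward; lengths in mm; the calibration is good to about 2 mm. The wrist camera is an equidistant fisheye: a pixel r from the principal point sees the ray r / f radians off the axis. A picture is of the moment at which its call begins: read the wrist's pose just before it. camera_info takes no time and is no camera call; for the wrist camera it gives the pose at the moment of the call.
- ctrl.finish_job(): hands the job in, once; it reports no verdict.
Trained networks look in the newest picture that a camera, given by its name, has taken for a name from the list of things; names that differ only in an ending like _2 or _b are one class to them, and where a whole thing is asked for, a point or a joint stands for the part that bears it (a point fixed in the world has none). Each returns a list of dicts, best first, with "score" (0 to 1); they miss things now and then, are a little off and sometimes report something else, mostly with a low value. They report only what shows in the picture. A call takes as long as a camera call.
- viewer.find_in(camera, label): "location" ([column, row] as shares, 0 to 1, of the picture: columns of its width, rows of its height, amid what is visible of it).
The state is a dict: "clock": time; "qpos": joint angles; "qd": joint speeds; "tau": joint torques, N m; "eef_pos": TCP position; "tool_rot": TCP orientation; "force": force on the tool from outside, world axes, zero at the start; "torque": the same for the moment, N m; "width": finger opening in mm.
Only numpy, scipy, OpenCV 4.12 (cv2) and the standard library are available. Lean on these libraries where they do the work, as an engineer would, in place of code of your own. Each camera call takes 0.05 s, during which the arm holds its last target. There are 200 camera calls.

TASK

Load the three sensor modules into the tilted rail tube of the feed magazine, all rib up and nose first: tip the one that stands on the loading deck over towards the tube and slide it in, then lay the two from the bench on the deck one by one and push each in behind it, until the row is tight against the end stop. The last tail then stands just a few millimetres out of the mouth. Leave the filters, the bottle and the screw cap where they are.

Things in the scene. Friction and masses are not known exactly. Their poses are not given: they have to be found in the camera images.
- rail: rail tube + loading deck: one straight aluminium channel sloping down 12 deg. Origin on the channel floor, mid-width, at the tube's mouth, 55 mm above the bench; x down the slope into the tube, y across, z normal to the floor. Tube: x 0 to 164 mm, 31 mm wide inside, two roof lips 3 mm thick, underside 24 mm above the floor; the 13 mm slot between them takes the ribs, so modules enter only rib up, nose or tail first
- deck (a point): a point on the floor of the loading deck at rail x = -45 mm; rail axes. Deck: x = -120 to 0 mm, open above and at the upper end, between guides 4 mm thick and only 6 mm high, 37 mm apart, closing in to 31 mm over the last 30 mm before the mouth. A module laid on the deck or in the tube stays put and slides only when pushed
- end_stop (a point): face of the dark end stop that closes the tube's low end, at rail x = 164 mm, on the floor; rail axes. The three modules in a row are 168 mm long, so with the row tight against the stop the last tail stands 4 mm out of the mouth
- magazine: the magazine's base, fixed on the bench: dark plate 270 x 62 x 8 mm (x -113 to 157 mm) with four posts carrying the rail. Origin on the bench under the tube's mouth; x is the level direction in which the rail runs down (roughly to the robot's right, place and angle vary), z up
- module_a_mid (a point): sensor module, 35 to 70 g: grey block 46 x 28 x 22 mm (x, y, z), steel nose 12 mm across and 10 mm long on its front end, rib 8 wide and 5 high along its top, black connector on the flat tail. Lies on the bench, rib up, left of the magazine, any heading, a filter beyond its tail. Point: middle of the block, 11 mm above its underside; x to the nose, z to the rib
- module_a_nose (a point): tip of the nose of module_a, 33 mm from its mid point; axes as module_a_mid
- module_a_tail (a point): middle of the flat tail face of module_a, 23 mm from its mid point; axes as module_a_mid
- module_b_mid (a point): sensor module, 35 to 70 g: grey block 46 x 28 x 22 mm (x, y, z), steel nose 12 mm across and 10 mm long on its front end, rib 8 wide and 5 high along its top, black connector on the flat tail. Lies on the bench, rib up, right of the magazine, any heading, a filter beyond its nose. Point: middle of the block, 11 mm above its underside; x to the nose, z to the rib
- module_b_nose (a point): tip of the nose of module_b, 33 mm from its mid point; axes as module_b_mid
- module_b_tail (a point): middle of the flat tail face of module_b, 23 mm from its mid point; axes as module_b_mid
- module_c_mid (a point): sensor module, 35 to 70 g: grey block 46 x 28 x 22 mm (x, y, z), steel nose 12 mm across and 10 mm long on its front end, rib 8 wide and 5 high along its top, black connector on the flat tail. Stands on its tail on the deck, nose up, rib towards the deck's upper end, underside facing the tube at about rail x = -68 mm. Point: middle of the block, 11 mm above its underside; x to the nose, z to the rib
- module_c_nose (a point): tip of the nose of module_c, 33 mm from its mid point; axes as module_c_mid
- module_c_tail (a point): middle of the flat tail face of module_c, 23 mm from its mid point; axes as module_c_mid
- filter_left: bystander: white inline filter disc 48 mm across, 46 mm high, about 68 mm from the middle of module_a, beyond its tail; origin under its centre
- filter_right: bystander: white inline filter disc 48 mm across, 46 mm high, about 73 mm from the middle of module_b, beyond its nose; origin under its centre
- small_bottle: bystander: white sample bottle with red cap, 36 mm across, 70 mm high, behind the magazine; origin under its centre
- screw_cap: bystander: grey screw cap 64 mm across, 24 mm high, in front of the magazine; origin under its centre
- module_a: the whole of module_a; origin in the middle of the block's underside, axes as module_a_mid
- module_b: the whole of module_b; origin in the middle of the block's underside, axes as module_b_mid
- module_c: the whole of module_c; origin in the middle of the block's underside, axes as module_c_mid

How it is judged:
By the outcome, as a careful person would: the job done as asked, in the order asked, and still so for the second after the job is handed in, with the robot touching nothing.
It also fails if it takes over 72 s, if anything falls off the work surface, if the arm or the gripper's body presses on something with over 40 N, if the wrist force passes 120 N, or if a joint passes its speed limit or range.

## Working session

There is one attempt and no reset: what is moved stays moved. The work goes in short steps, Python scripts to look and compute and a tool call to move; the robot and the scene stay as the last step left them, time stands still between calls to the robot, and variables do not carry over. Pictures are saved under pics/ and viewed, about 8 in all and at most 12, crops included, and the job is handed in when it is done.

Besides the shell and the picture viewer there is one more tool, called as name(argument=value, ...), one argument or row to a line, values as JSON. apply_moves: Moves the arm, as the interface text tells. Scaled input: -1 to 1 covers 50 mm each way for a shift and 6 degrees each way for a turn. Its arguments: {"type":"object","properties":{"series":{"type":"array","items":{"type":"array","items":{"type":"array","items":{"type":"number"}}}},"claw":{"type":"number"}},"required":["series"]}

```bash
mkdir -p pics; ls
cat > h.py <<'E'
import numpy as np, cv2
from cell import ctrl, viewer
def shot(n,f):
    im=viewer.get_image(n); cv2.imwrite('pics/'+f,im); return im
E
python3 - <<'E'
from h import *
s=ctrl.read_state(); print(s)
a=shot('scene','s0.png'); b=shot('top','t0.png')
cv2.imwrite('pics/st0.png',np.vstack([a,b])[:, :])
for n in ['scene','top','wrist']:
    c=viewer.camera_info(n); print(n,c)
E
```

```text
pics
{'clock': 0.0, 'qpos': array([ 1.26516817,  0.62933603,  0.03845067,  1.51835704, -0.0270101 ,
        0.99628204, -0.0199758 ]), 'qd': array([-0.00076681, -0.00017369,  0.00122687, -0.00097948,  0.00134359,
       -0.0003705 ,  0.00033399]), 'tau': array([ 2.34586387e-04, -5.63396251e+01,  1.22617677e+00, -1.93442988e+01,
        1.09600229e-02,  1.05188781e-02,  9.83730729e-06]), 'eef_pos': array([ 154.26092157, -630.72349997,  190.89935154]), 'tool_rot': array([ 3.14157226e+00,  1.86415528e-03, -1.33095628e+00]), 'force': array([-0.8879132 ,  0.62799928,  0.71648318]), 'torque': array([ 0.00899853,  0.04021061, -0.00091353]), 'width': 84.9415186561534}
scene {'K': array([[409.46897568,   0.        , 323.75926705],
       [  0.        , 409.46897568, 199.10218539],
       [  0.        ,   0.        ,   1.        ]]), 'R': array([[-0.64870823, -0.76066484, -0.02380403],
       [-0.47882004,  0.43225832, -0.7641231 ],
       [ 0.59153107, -0.4842951 , -0.6446311 ]]), 't': array([332.34867493, 334.22096749, 783.41851194])}
top {'K': array([[395.13157608,   0.        , 315.61101823],
       [  0.        , 395.13157608, 199.61632474],
       [  0.        ,   0.        ,   1.        ]]), 'R': array([[ 7.92286883e-04, -9.99902894e-01,  1.39131131e-02],
       [-9.80636550e-01, -3.50154610e-03, -1.95805252e-01],
       [ 1.95834955e-01, -1.34885733e-02, -9.80544098e-01]]), 't': array([ -4.03883549, 548.46337428, 949.14950278])}
wrist {'K': array([[309.70691629,   0.        , 326.06253328],
       [  0.        , 309.70691629, 192.37617705],
       [  0.        ,   0.        ,   1.        ]]), 'R': array([[ 0.23835762, -0.97117397, -0.00260204],
       [-0.93334359, -0.22981171,  0.27578311],
       [-0.26843136, -0.06330641, -0.96121637]]), 't': array([-647.81532966,  -37.25821928,  379.29911285])}
```

View pics/t0.png

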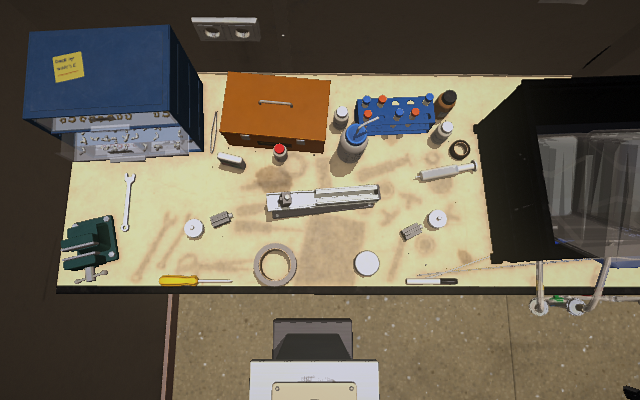

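View pics/s0.png

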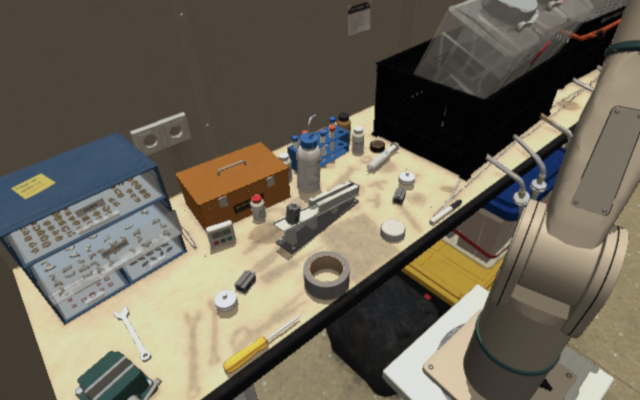

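Run:
```python
from h import *
for l in ['module_a_mid','module_a_nose','module_a_tail','module_b_mid','module_c_mid','module_c_nose','module_c_tail','rail','deck','end_stop','magazine','filter_left','small_bottle','screw_cap']:
  for c in ['scene','top']:
    print(l,c,[(np.round(np.array(d['location'])*[640,400],1).tolist(),round(d['score'],2)) for d in viewer.find_in(c,l)][:4])
```

```text
module_a_mid scene [([243.9, 282.3], 0.81), ([226.7, 300.1], 0.43)]
module_a_mid top [([219.3, 217.7], 0.75), ([191.6, 229.5], 0.47)]
module_a_nose scene [([245.2, 284.6], 0.88)]
module_a_nose top [([218.4, 218.8], 0.68)]
module_a_tail scene [([243.7, 276.8], 0.61)]
module_a_tail top [([216.4, 217.0], 0.48)]
module_b_mid scene [([398.8, 194.1], 0.56)]
module_b_mid top [([409.0, 229.8], 0.63)]
module_c_mid scene [([290.1, 213.2], 0.79)]
module_c_mid top [([284.9, 198.9], 0.43)]
module_c_nose scene [([291.2, 211.4], 0.57)]
module_c_nose top [([283.6, 197.6], 0.49)]
module_c_tail scene [([290.0, 211.8], 0.81)]
module_c_tail top [([286.5, 199.0], 0.53), ([434.8, 217.5], 0.25)]
rail scene [([322.3, 206.0], 0.93), ([226.2, 302.5], 0.49), ([244.2, 282.0], 0.44)]
rail top [([408.7, 228.8], 0.7), ([327.7, 198.5], 0.67)]
deck scene [([323.5, 202.2], 0.68), ([245.9, 282.0], 0.46)]
deck top [([326.6, 199.0], 0.78)]
end_stop scene [([322.2, 206.3], 0.86), ([292.6, 211.0], 0.75)]
end_stop top [([328.4, 196.8], 0.7)]
magazine scene [([316.4, 216.9], 0.78)]
magazine top [([325.4, 203.4], 0.82)]
filter_left scene [([226.9, 301.0], 0.74), ([320.5, 205.6], 0.67), ([292.1, 215.5], 0.55)]
filter_left top []
small_bottle scene [([257.7, 205.8], 0.62)]
small_bottle top [([279.2, 153.6], 0.68)]
screw_cap scene [([392.5, 230.3], 0.7)]
screw_cap top [([363.2, 263.4], 0.68)]
```

```bash
cat >> h.py <<'E'
def ray(cam,uv,info=None):
    c=info or viewer.camera_info(cam); K,R,t=map(np.array,(c['K'],c['R'],c['t']))
    x=(uv[0]-K[0,2])/K[0,0]; y=(uv[1]-K[1,2])/K[1,1]
    if cam=='wrist':
        r=np.hypot(x,y); k=np.sin(r)/r if r>1e-9 else 1; d=np.array([x*k,y*k,np.cos(r)])
    else: d=np.array([x,y,1.])
    return -R.T@t, R.T@d
def at_z(cam,uv,z,info=None):
    o,d=ray(cam,uv,info); return o+d*(z-o[2])/d[2]
def proj(cam,X,info=None):
    c=info or viewer.camera_info(cam); K,R,t=map(np.array,(c['K'],c['R'],c['t']))
    p=R@np.array(X,float)+t
    if cam=='wrist':
        r=np.hypot(p[0],p[1]); th=np.arctan2(r,p[2]); return K[:2,2]+K[0,0]*th*p[:2]/max(r,1e-9)
    return (K@p/p[2])[:2]
E
python3 - <<'E'
from h import *
for n,u,z in [('a',(221,219),11),('b',(411,231),11),('c',(285,199),120),('magL',(266,205),60),('magR',(380,191),40),('fl',(194,228),40),('fr',(437,218),40),('cap',(367,263),24),('bottle',(280,150),70)]: print(n,at_z('top',u,z).round())
for n,u,z in [('a',(245,282),11),('b',(399,195),11),('c',(292,213),90)]: print(n,at_z('scene',u,z).round())
a=cv2.imread('pics/t0.png')[140:280,170:460]; b=cv2.imread('pics/s0.png')[150:320,200:430]
cv2.imwrite('pics/c0.png',cv2.resize(a,(794,383),interpolation=cv2.INTER_CUBIC))
shot('wrist','w0.png')
E
```

```text
a [505. 244.  11.]
b [ 474. -253.   11.]
c [537.  71. 120.]
magL [533. 122.  60.]
magR [ 575. -170.   40.]
fl [477. 304.  40.]
fr [ 504. -314.   40.]
cap [ 391. -134.   24.]
bottle [675.  89.  70.]
a [502. 249.  11.]
b [ 476. -254.   11.]
c [547.  71.  90.]
```

View pics/c0.png

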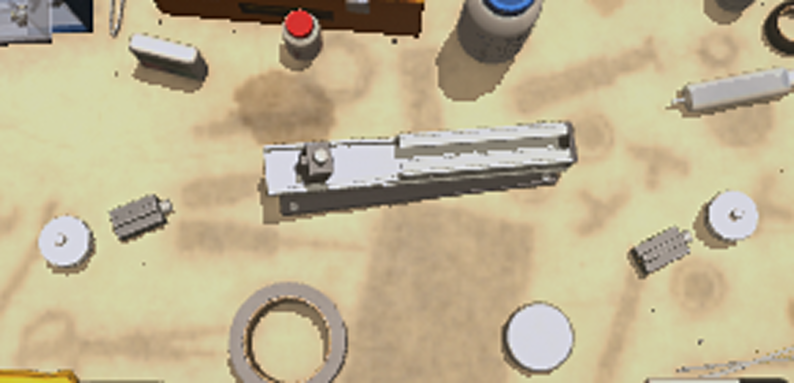

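```bash
cat >> h.py <<'E'
from scipy.spatial.transform import Rotation as Ro
def pose():
    s=ctrl.read_state(); return np.array(s['eef_pos']),Ro.from_euler('xyz',s['tool_rot'])
def plan(wps,start=None,dec=2,n=0):
    """wps: list of (pos,Rotation[,rows]); prints rows in tool units, 5 a call"""
    p,R=start or pose(); rows=[]
    for w in wps:
        P,Q=np.array(w[0],float),w[1]
        rv=(R.inv()*Q).as_rotvec(); d=P-p
        k=w[2] if len(w)>2 else int(np.ceil(max(np.linalg.norm(d)/49,np.degrees(np.linalg.norm(rv))/5.9,1)))
        p0,R0=p.copy(),R
        for i in range(k):
            tp=p0+d*(i+1)/k; tR=R0*Ro.from_rotvec(rv*(i+1)/k)
            t=np.round(R.inv().apply(tp-p)/50,dec); r=np.round(np.degrees((R.inv()*tR).as_rotvec())/6,dec)
            p=p+R.apply(t*50); R=R*Ro.from_rotvec(np.radians(r*6)); rows.append(list(map(float,np.r_[t,r]+0.)))
    while len(rows)%5: rows.append([0]*6)
    for i in range(0,len(rows),5): print(str([[[float(f'{v:g}') if v else 0 for v in r] for r in rows[i:i+5]]]).replace(' ','').replace('.0,',',').replace('.0]',']'))
    print('end',p.round(1),np.degrees(R.as_euler('xyz')).round(1)); return p,R
def down(yawdeg): return Ro.from_euler('xyz',[180,0,yawdeg],degrees=True)
E
python3 - <<'E'
from h import *
plan([((330,-400,290),down(-50)),((450,-150,290),down(-17)),((470,10,290),down(4))])
E
```

```text
[[[-0.52,-0.64,-0.28,0,0,-0.63],[-0.48,-0.68,-0.28,0,0,-0.62],[-0.44,-0.71,-0.28,0,0,-0.63],[-0.38,-0.73,-0.28,0,0,-0.62],[-0.34,-0.76,-0.28,0,0,-0.63]]]
[[[-0.29,-0.78,-0.28,0,0,-0.62],[-0.24,-0.8,-0.28,0,0,-0.63],[-0.38,-0.84,0,0,0,-0.92],[-0.3,-0.88,0,0,0,-0.91],[-0.21,-0.89,0,0,0,-0.92]]]
[[[-0.13,-0.92,0,0,0,-0.91],[-0.04,-0.92,0,0,0,-0.92],[0.06,-0.92,0,0,0,-0.92],[-0.14,-0.79,0,0,0,-0.87],[-0.06,-0.81,0,0,0,-0.88]]]
[[[0,-0.81,0,0,0,-0.87],[0.08,-0.8,0,0,0,-0.88],[0,0,0,0,0,0],[0,0,0,0,0,0],[0,0,0,0,0,0]]]
end [469.8  10.1 289.8] [-180.    0.    4.]
```

apply_moves(
  series=[
    [[-0.52, -0.64, -0.28, 0, 0, -0.63], [-0.48, -0.68, -0.28, 0, 0, -0.62], [-0.44, -0.71, -0.28, 0, 0, -0.63], [-0.38, -0.73, -0.28, 0, 0, -0.62], [-0.34, -0.76, -0.28, 0, 0, -0.63]],
  ],
)

```text
clock: 2.17
eef_pos: [280.6, -465.2, 262.4]
tool_rot: [-3.142, -0.001, -1.001]
force: [0.9, 0.0, -0.8]
width: 85.4
```

apply_moves(
  series=[
    [[-0.29, -0.78, -0.28, 0, 0, -0.62], [-0.24, -0.8, -0.28, 0, 0, -0.63], [-0.38, -0.84, 0, 0, 0, -0.92], [-0.3, -0.88, 0, 0, 0, -0.91], [-0.21, -0.89, 0, 0, 0, -0.92]],
  ],
)

```text
clock: 2.8
eef_pos: [390.6, -273.7, 290.1]
tool_rot: [3.142, -0.001, -0.581]
force: [0.8, -0.0, -0.2]
width: 85.5
```

apply_moves(
  series=[
    [[-0.13, -0.92, 0, 0, 0, -0.91], [-0.04, -0.92, 0, 0, 0, -0.92], [0.06, -0.92, 0, 0, 0, -0.92], [-0.14, -0.79, 0, 0, 0, -0.87], [-0.06, -0.81, 0, 0, 0, -0.88]],
  ],
)

```text
clock: 3.42
eef_pos: [460.5, -68.9, 290.0]
tool_rot: [3.141, -0.001, -0.11]
force: [-0.1, -1.1, -0.2]
width: 85.4
```

apply_moves(
  series=[
    [[0, -0.81, 0, 0, 0, -0.87], [0.08, -0.8, 0, 0, 0, -0.88], [0, 0, 0, 0, 0, 0], [0, 0, 0, 0, 0, 0], [0, 0, 0, 0, 0, 0]],
  ],
)

```text
clock: 4.05
eef_pos: [469.7, 8.6, 289.7]
tool_rot: [3.141, 0.0, 0.067]
force: [0.0, 0.1, 0.4]
width: 85.6
```

Run:
```python
from h import *
import pickle
i=viewer.camera_info('wrist'); im=shot('wrist','w1.png'); pickle.dump(i,open('w1.pkl','wb'))
p,R=pose(); print(p,R.as_euler('xyz',degrees=True))
cv2.imwrite('pics/w1v.png',cv2.resize(im,(800,500),interpolation=cv2.INTER_CUBIC))
```

```text
[469.70573488   8.71670184 289.75342684] [1.79971810e+02 1.13375291e-02 3.87420411e+00]
```

View pics/w1v.png

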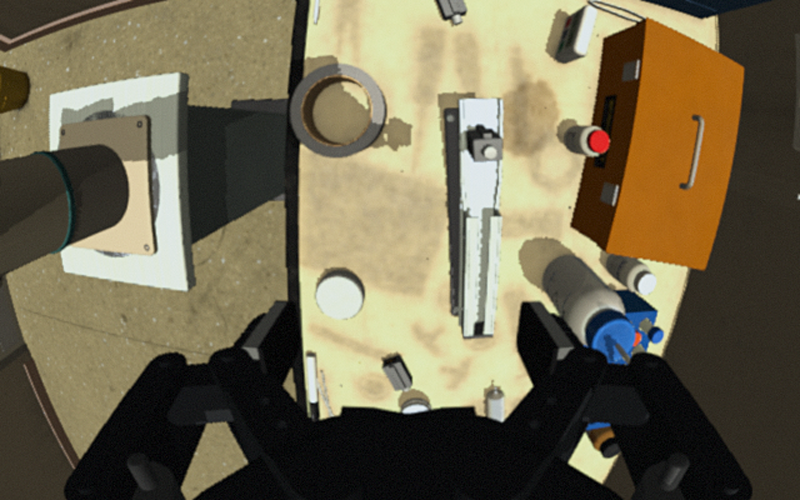

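Run:
```python
from h import *
im=cv2.imread('pics/w1.png')[70:275,345:415]
v=cv2.rotate(cv2.resize(im,None,fx=3.9,fy=3.9,interpolation=cv2.INTER_CUBIC),cv2.ROTATE_90_COUNTERCLOCKWISE)
# v: column = (row-70)*3.9 ; row = (415-col)*3.9
cv2.imwrite('pics/w1c.png',v); print(v.shape)
```

```text
(273, 800, 3)
```

View pics/w1c.png

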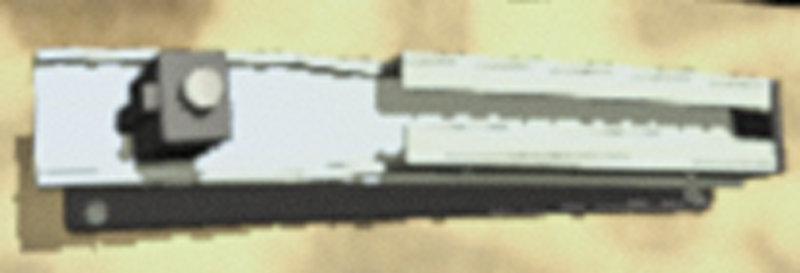

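```bash
cat > fit.py <<'E'
from h import *
import pickle
from scipy.optimize import least_squares
S,C=np.sin(np.radians(12)),np.cos(np.radians(12))
def rail_R(th): # columns: rail axes in world
    return (Ro.from_euler('z',th)*Ro.from_euler('y',np.radians(12))).as_matrix()
def r2w(q,X): return np.array([q[0],q[1],55])+rail_R(q[2])@np.array(X,float)
def w2r(q,X): return rail_R(q[2]).T@(np.array(X,float)-np.array([q[0],q[1],55]))
E
python3 - <<'E'
from fit import *
i=pickle.load(open('w1.pkl','rb'))
n=lambda c:np.array([415-c[1]/3.9,70+c[0]/3.9])
pts=[((-120,22.5,6),(35,50),(1,1)),((-120,-22.5,6),(38,186),(1,1)),((0,6.5,27),(402,88),(1,1)),((0,-6.5,27),(406,122),(1,1)),((164,6.5,27),(735,107),(1,.3)),((164,-6.5,27),(735,140),(1,.3))]
f=lambda q:np.concatenate([(proj('wrist',r2w(q,X),i)-n(c))*w for X,c,w in pts])
r=least_squares(f,[545,-10,-1.5],x_scale=[1,1,.01]); q=r.x
print(q,np.degrees(q[2]),f(q).round(1)); np.save('q.npy',q)
# module C: nose tip h=56, top face h=46
for c,h in [((203,88),56),((197,97),46)]:
    o,d=ray('wrist',n(c),i); Rr=rail_R(q[2]); O=w2r(q,o); D=Rr.T@d
    print('C',h,(O+D*(h-O[2])/D[2]).round(1))
# top cam check
for X in [(-120,22.5,6),(-120,-22.5,6),(0,6.5,27),(0,-6.5,27),(164,6.5,27)]:
    print((proj('top',r2w(q,X))-[170,140])*2.738)
# close-up pose over C
print(r2w(q,(-68,0,40)),r2w(q,(-45,0,0)),r2w(q,(164,0,0)))
E
```

```text
[549.93022924   4.44415011  -1.4377141 ] -82.3749498821692 [ 0.4 -0.3 -0.2 -0.4  0.3 -0.  -0.7 -0.5 -0.   2.7  0.4  2.9]
C 56 [-77.2  -1.7  56. ]
C 46 [-76.4  -2.2  46. ]
[259.69348159 146.75284532]
[265.1080179  195.72807574]
[396.2421419  147.96377312]
[398.13660397 161.93854176]
[564.77885808 134.06622265]
[542.20800868  62.12711443 108.263899  ] [544.08967227  48.07158036  64.35602609] [ 571.21581462 -154.55359569   20.90248271]
```

```bash
cat >> fit.py <<'E'
try: q=np.load('q.npy')
except Exception: pass
def tool(phi,yaw=0):
    A=rail_R(q[2]); R0=np.c_[A[:,1],A[:,0],-A[:,2]]
    return Ro.from_rotvec(A[:,1]*np.radians(phi))*Ro.from_matrix(R0)*Ro.from_euler('z',np.radians(yaw))
def tcp(g,phi,off=19,back=0): # grasp point in rail coords -> TCP world
    R=tool(phi); return r2w(q,g)+R.apply([0,0,off-back]),R
def wp(g,phi,rows=None,**k):
    w=tcp(g,phi,**k); return w if rows is None else (*w,rows)
E
python3 - <<'E'
from fit import *
print(ctrl.grip_point_offset)
s=plan([wp((-77,-2,38),-25,back=90),wp((-77,-2,38),-25)]); print()
def piv(t,lift,f0=-25): # grasp pt after tip by t about edge (-66,0)
    a=np.radians(t); v=np.array([-11,38]); 
    return wp((-66+v[0]*np.cos(a)+v[1]*np.sin(a),-2,lift-v[0]*np.sin(a)+v[1]*np.cos(a)),f0+t)
plan([piv(0,5),piv(14,5),piv(28,5),piv(42,4),piv(55,3)],start=s)
E
```

```text
18.700000000000003
[[[0.36,-0.37,0.56,-0.54,0.02,-0.16],[0.37,-0.39,0.54,-0.54,0.02,-0.15],[0.37,-0.42,0.52,-0.54,0.01,-0.16],[0.38,-0.44,0.5,-0.54,0.02,-0.15],[0,0,0.9,0,0,0]]]
[[[0,0.01,0.9,0,0,0],[0,0,0,0,0,0],[0,0,0,0,0,0],[0,0,0,0,0,0],[0,0,0,0,0,0]]]
end [539.6  66.5  89.6] [167.    0.    7.6]

[[[0,0.04,-0.09,0,0,0],[0,0.03,0.01,0.78,0,0],[0,0.03,0.01,0.77,0,0],[0,0.03,0.01,0.78,0,0],[0,0.03,0.01,0.78,0,0]]]
[[[0,0.04,0.01,0.78,0,0],[0,0.03,0.01,0.78,0,0],[0,0.03,0.02,0.78,0,0],[0,0.04,0.02,0.77,0,0],[0,0.03,0.02,0.78,0,0]]]
[[[0,0.03,0.02,0.72,0,0],[0,0.03,0.01,0.72,0,0],[0,0.04,0.02,0.73,0,0],[0,0,0,0,0,0],[0,0,0,0,0,0]]]
end [541.9  49.8  82.3] [-138.     0.     7.6]
```

apply_moves(
  series=[
    [[0.36, -0.37, 0.56, -0.54, 0.02, -0.16], [0.37, -0.39, 0.54, -0.54, 0.02, -0.15], [0.37, -0.42, 0.52, -0.54, 0.01, -0.16], [0.38, -0.44, 0.5, -0.54, 0.02, -0.15], [0, 0, 0.9, 0, 0, 0]],
  ],
)

```text
clock: 4.72
eef_pos: [540.3, 83.4, 132.8]
tool_rot: [2.919, -0.004, 0.141]
force: [0.4, -0.1, -1.0]
width: 85.6
```

apply_moves(
  series=[
    [[0, 0.01, 0.9, 0, 0, 0], [0, 0, 0, 0, 0, 0], [0, 0, 0, 0, 0, 0], [0, 0, 0, 0, 0, 0], [0, 0, 0, 0, 0, 0]],
  ],
)

```text
clock: 5.35
eef_pos: [540.6, 68.6, 91.2]
tool_rot: [2.916, -0.003, 0.135]
force: [0.3, -0.1, -0.3]
width: 85.5
```

Run:
```python
from h import *
p,R=pose(); print(p,R.as_euler('xyz',degrees=True))
im=shot('wrist','w2.png')
cv2.imwrite('pics/w2v.png',im)
```

```text
[540.59519061  68.59880775  91.16460348] [ 1.67065699e+02 -1.64284233e-01  7.75578255e+00]
```

View pics/w2v.png

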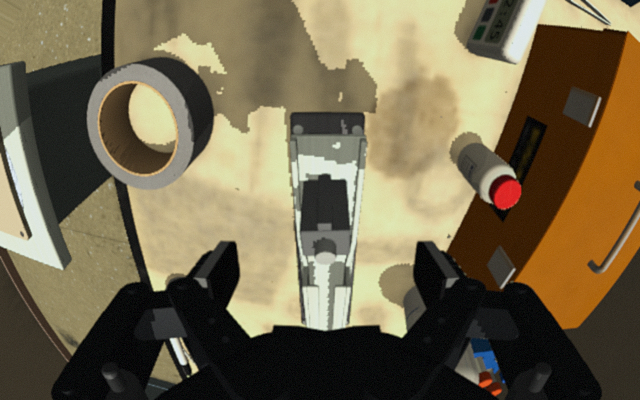

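apply_moves(
  series=[
    [[0, 0, 0, 0, 0, 0], [0, 0, 0, 0, 0, 0], [0, 0, 0, 0, 0, 0], [0, 0, 0, 0, 0, 0], [0, 0, 0, 0, 0, 0]],
  ],
  claw=-1,
)

```text
clock: 6.02
eef_pos: [539.5, 68.1, 89.7]
tool_rot: [2.915, 0.0, 0.135]
force: [0.4, -0.6, -0.1]
width: 0.3
```

apply_moves(
  series=[
    [[0, 0, 0, 0, 0, 0], [0, 0, 0, 0, 0, 0], [0, 0, 0, 0, 0, 0], [0, 0, 0, 0, 0, 0], [0, 0, 0, 0, 0, 0]],
  ],
)

```text
clock: 6.65
eef_pos: [539.6, 68.1, 89.7]
tool_rot: [2.915, -0.0, 0.135]
force: [0.2, -1.1, -0.6]
width: -0.3
```

Run:
```python
from h import *
im=shot('wrist','w3.png'); s=shot('scene','s3.png')
a=cv2.resize(im[80:340,200:460],(400,400),interpolation=cv2.INTER_CUBIC); b=cv2.resize(s[150:280,235:365],(400,400),interpolation=cv2.INTER_CUBIC)
cv2.imwrite('pics/m3.png',np.hstack([a,b]))
```

```text
(no output)
```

View pics/m3.png

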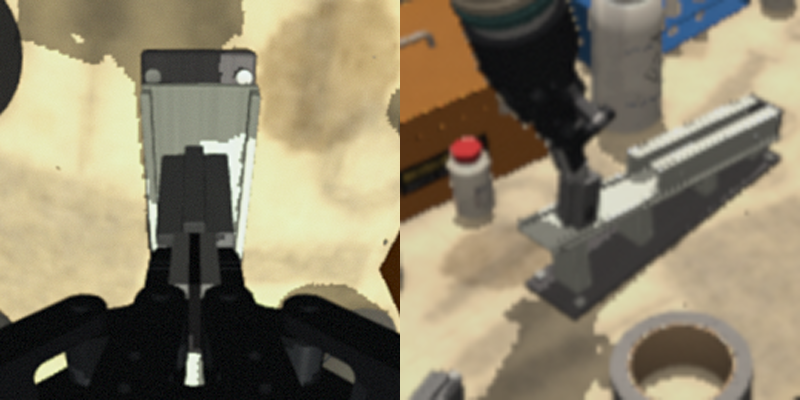

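Run:
```python
from fit import *
i=viewer.camera_info('wrist')
n=lambda c:(200+c[0]/1.538,80+c[1]/1.538)
def atr(px,h):
    o,d=ray('wrist',px,i); O=w2r(q,o); D=rail_R(q[2]).T@d; return (O+D*(h-O[2])/D[2]).round(1)
for c,h in [((163,155),0),((228,155),0),((160,222),46),((232,224),46),((143,88),6),((258,86),6),((155,248),6),((242,248),6)]: print(c,h,atr(n(c),h))
p,R=pose(); print('tcp rail',w2r(q,p).round(1), 'grasp',w2r(q,p-R.apply([0,0,19])).round(1))
print('proj tcp',(proj('wrist',p,i)-[200,80])*1.538)
for X in [(-88,14,0),(-88,14,46),(-66,14,46),(-77,0,56)]: print(X,((proj('wrist',r2w(q,X),i)-[200,80])*1.538).round())
```

```text
(163, 155) 0 [-86.1 -15.6   0. ]
(228, 155) 0 [-86.2  11.8   0. ]
(160, 222) 46 [-94.2 -14.1  46. ]
(232, 224) 46 [-93.2  10.3  46. ]
(143, 88) 6 [-122.5  -21.3    6. ]
(258, 86) 6 [-123.5   20.7    6. ]
(155, 248) 6 [-32.7 -21.4   6. ]
(242, 248) 6 [-32.8  21.1   6. ]
tcp rail [-70.2  -1.8  20.5] grasp [-78.2  -1.8  37.8]
proj tcp [195.74532375 216.71833796]
(-88, 14, 0) [234. 152.]
(-88, 14, 46) [242. 234.]
(-66, 14, 46) [237. 272.]
(-77, 0, 56) [201. 276.]
```

Run:
```python
from fit import *
p,R=pose()
f=lambda X:((proj('scene',X)-[235,150])*400/130+[400,0]).round()
print('tcp',f(p),'grasp',f(p-R.apply([0,0,19])), 'wrist-ish',f(p-R.apply([0,0,80])))
for X in [(-120,-22.5,6),(-120,22.5,6),(0,-18,27),(164,-18,27),(-66,-14,0),(-66,-14,46),(-88,-14,0),(-88,-14,46),(-88,14,46),(-77,0,56)]: print(X,f(r2w(q,X)))
for l in ['module_c_mid','module_c_nose','module_c_tail']:
  for c in ['scene','wrist']: print(l,c,[(np.round(np.array(d['location'])*[640,400],1).tolist(),round(d['score'],2)) for d in viewer.find_in(c,l)][:2])
```

```text
tcp [584. 197.] grasp [579. 182.] wrist-ish [560. 133.]
(-120, -22.5, 6) [556. 246.]
(-120, 22.5, 6) [516. 220.]
(0, -18, 27) [658. 170.]
(164, -18, 27) [777. 110.]
(-66, -14, 0) [596. 223.]
(-66, -14, 46) [601. 175.]
(-88, -14, 0) [577. 233.]
(-88, -14, 46) [581. 184.]
(-88, 14, 46) [556. 169.]
(-77, 0, 56) [580. 161.]
module_c_mid scene [([408.4, 177.2], 0.63), ([290.4, 213.1], 0.53)]
module_c_mid wrist [([324.3, 206.9], 0.71), ([330.1, 165.9], 0.71)]
module_c_nose scene [([292.2, 212.2], 0.82), ([398.3, 199.9], 0.64)]
module_c_nose wrist [([327.7, 205.4], 0.62)]
module_c_tail scene [([244.9, 279.4], 0.7)]
module_c_tail wrist [([323.8, 209.5], 0.95), ([330.0, 167.7], 0.46)]
```

Run:
```python
from fit import *
i=viewer.camera_info('wrist'); p,R=pose()
for s in (-1,1):
  for dy in (-11,11):
    print('w2 open tip',proj('wrist',p+R.apply([s*43,dy,-13]),i).round(), 'shut',((proj('wrist',p+R.apply([s*12,dy,0]),i)-[200,80])*1.538).round())
im=cv2.imread('pics/w3.png')[170:290,280:360]; s=cv2.imread('pics/s3.png')[185:235,270:310]
cv2.imwrite('pics/m4.png',np.hstack([cv2.resize(im,(400,600),interpolation=cv2.INTER_CUBIC),cv2.resize(s,(400,500),interpolation=cv2.INTER_CUBIC)[:].copy() if 0 else cv2.resize(s,(400,600),interpolation=cv2.INTER_CUBIC)]))
```

```text
w2 open tip [255. 211.] shut [166. 191.]
w2 open tip [257. 245.] shut [167. 241.]
w2 open tip [400. 211.] shut [226. 191.]
w2 open tip [397. 245.] shut [224. 241.]
```

View pics/m4.png

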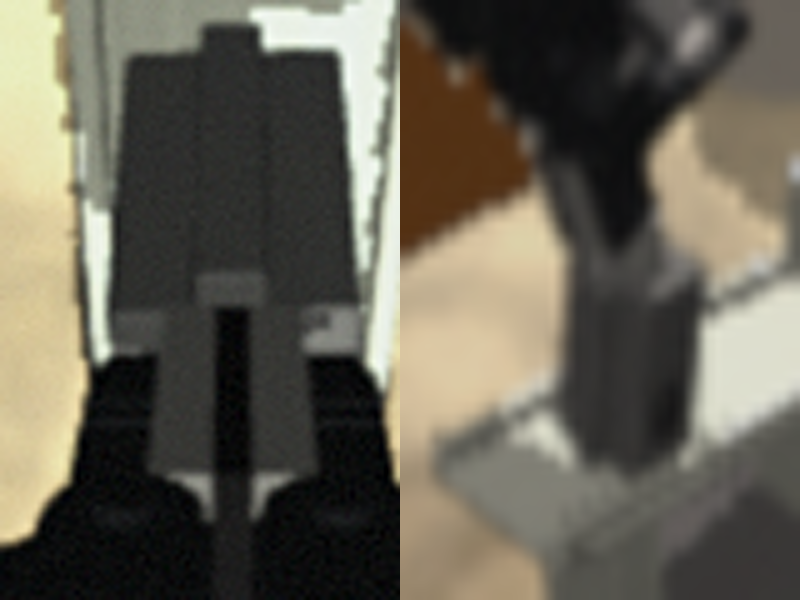

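Run:
```python
from fit import *
i=viewer.camera_info('wrist'); p,R=pose()
print('cam in tool',R.inv().apply(-np.array(i['R']).T@np.array(i['t'])-p))
for z in (-13,-25,-35,-45,-55):
  print(z,[proj('wrist',p+R.apply([-43,dy,z]),i).round().tolist() for dy in (-11,11)],'outer',proj('wrist',p+R.apply([-57,-11,z]),i).round(),'shut',[proj('wrist',p+R.apply([-8,dy,z]),i).round().tolist() for dy in (-11,11)])
```

```text
cam in tool [  -1.00265117  -71.05193645 -182.36352484]
-13 [[255.0, 211.0], [257.0, 245.0]] outer [232. 211.] shut [[314.0, 211.0], [314.0, 246.0]]
-25 [[250.0, 218.0], [253.0, 254.0]] outer [226. 218.] shut [[313.0, 219.0], [313.0, 255.0]]
-35 [[246.0, 225.0], [249.0, 262.0]] outer [221. 224.] shut [[312.0, 226.0], [313.0, 263.0]]
-45 [[241.0, 232.0], [245.0, 271.0]] outer [215. 232.] shut [[311.0, 233.0], [312.0, 273.0]]
-55 [[236.0, 241.0], [241.0, 281.0]] outer [208. 240.] shut [[310.0, 242.0], [311.0, 283.0]]
```

apply_moves(
  series=[
    [[0, 0, 0, 0, 0, 0], [0, 0, 0, 0, 0, 0], [0, 0, 0, 0, 0, 0], [0, 0, 0, 0, 0, 0], [0, 0, 0, 0, 0, 0]],
  ],
  claw=1,
)

```text
clock: 7.68
eef_pos: [539.6, 68.1, 89.7]
tool_rot: [2.915, -0.0, 0.135]
force: [0.0, -0.3, 0.2]
width: 85.1
```

apply_moves(
  series=[
    [[0, 0, 0.17, 0, 0, 0], [0, 0, 0.17, 0, 0, 0], [0, 0, 0.17, 0, 0, 0], [0, 0, 0.17, 0, 0, 0], [0, 0, 0, 0, 0, 0]],
  ],
)

```text
clock: 8.3
eef_pos: [540.0, 60.0, 55.7]
tool_rot: [2.915, 0.002, 0.135]
force: [0.2, 0.9, 0.4]
width: 85.3
```

apply_moves(
  series=[
    [[0, 0, 0, 0, 0, 0], [0, 0, 0, 0, 0, 0], [0, 0, 0, 0, 0, 0], [0, 0, 0, 0, 0, 0], [0, 0, 0, 0, 0, 0]],
  ],
  claw=-0.2,
)

```text
clock: 8.93
eef_pos: [540.7, 60.5, 56.6]
tool_rot: [2.915, -0.0, 0.135]
force: [1.0, -0.5, -0.2]
width: 34.1
```

Run:
```python
from h import *
s=ctrl.read_state(); print(s['clock'],s['eef_pos'],s['force'],s['width'])
im=shot('wrist','w5.png'); sc=shot('scene','s5.png')
a=cv2.resize(im[80:340,200:460],(400,400),interpolation=cv2.INTER_CUBIC); b=cv2.resize(sc[175:245,255:325],(400,400),interpolation=cv2.INTER_CUBIC)
cv2.imwrite('pics/m5.png',np.hstack([a,b]))
```

```text
8.925 [540.6808719   60.51200455  56.64564674] [ 1.04910067 -0.48862125 -0.16868748] 34.136328575903
```

View pics/m5.png

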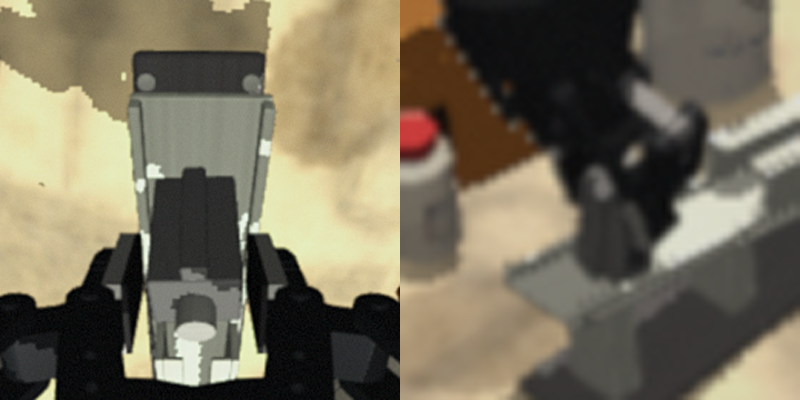

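```bash
cat >> fit.py <<'E'
def rpose(): # TCP in rail coords, phi (deg)
    p,R=pose(); return w2r(q,p),R
def from_rail(x,phi): return r2w(q,x),tool(phi)
E
python3 - <<'E'
from fit import *
x,R=rpose(); print('tcp rail',x.round(1),'tip',w2r(q,r2w(q,x)-R.apply([0,0,44])).round(1))
E0=np.array([-66,0,0])
def piv(t,lift,f0=-25):
    a=np.radians(t); v=x-E0
    return from_rail(E0+[v[0]*np.cos(a)+v[2]*np.sin(a),v[1],lift-v[0]*np.sin(a)+v[2]*np.cos(a)],f0+t)
plan([piv(0,4),piv(11,4),piv(22,4),piv(33,4),piv(45,3)])
E
```

```text
tcp rail [-55.9  -1.7 -10.2] tip [-74.5  -1.8  29.7]
[[[0,0.03,-0.07,-0.01,-0.01,0.02],[0,-0.02,0.01,0.92,0,0],[0,-0.03,0,0.92,0,0],[0,-0.03,0.01,0.92,0,0],[0,-0.02,0.01,0.91,0,0]]]
[[[0,-0.03,0.01,0.92,0,0],[0,-0.02,0.01,0.91,0,0],[0,-0.02,0.01,0.67,0,0],[0,-0.02,0.01,0.67,0,0],[0,-0.02,0.01,0.66,0,0]]]
end [539.3  70.6  57.8] [-148.     0.     7.6]
```

apply_moves(
  series=[
    [[0, 0, 0, 0, 0, 0], [0, 0, 0, 0, 0, 0], [0, 0, 0, 0, 0, 0], [0, 0, 0, 0, 0, 0], [0, 0, 0, 0, 0, 0]],
  ],
  claw=-1,
)

```text
clock: 9.65
eef_pos: [540.8, 60.5, 56.8]
tool_rot: [2.915, -0.0, 0.135]
force: [-0.6, 0.5, 4.8]
width: 27.0
```

apply_moves(
  series=[
    [[0, 0.03, -0.07, 0, 0, 0], [0, -0.02, 0.01, 0.92, 0, 0], [0, -0.03, 0, 0.92, 0, 0], [0, -0.03, 0.01, 0.92, 0, 0], [0, -0.02, 0.01, 0.91, 0, 0]],
  ],
)

```text
clock: 10.28
eef_pos: [539.9, 64.5, 58.5]
tool_rot: [-2.981, -0.0, 0.135]
force: [-0.1, -0.3, -1.6]
width: 26.9
```

apply_moves(
  series=[
    [[0, -0.03, 0.01, 0.92, 0, 0], [0, -0.02, 0.01, 0.91, 0, 0], [0, -0.02, 0.01, 0.67, 0, 0], [0, -0.02, 0.01, 0.67, 0, 0], [0, -0.02, 0.01, 0.66, 0, 0]],
  ],
)

```text
clock: 10.9
eef_pos: [539.1, 70.1, 57.5]
tool_rot: [-2.58, 0.0, 0.135]
force: [-0.9, -0.1, -1.7]
width: 26.5
```

apply_moves(
  series=[
    [[0, 0, 0, 0, 0, 0], [0, 0, 0, 0, 0, 0], [0, 0, 0, 0, 0, 0], [0, 0, 0, 0, 0, 0], [0, 0, 0, 0, 0, 0]],
  ],
)

```text
clock: 11.52
eef_pos: [539.3, 70.9, 58.0]
tool_rot: [-2.583, -0.0, 0.136]
force: [0.1, 0.5, -1.5]
width: 26.8
```

Run:
```python
from fit import *
x,R=rpose(); s=ctrl.read_state(); print(s['width'],s['force'],s['qpos'])
T=lambda z:w2r(q,r2w(q,x)-R.apply([0,0,z])).round(1)
print('tcp rail',x.round(1),'tip',T(44),'phi',np.degrees((tool(0).inv()*R).as_rotvec()))
shot('wrist','w6.png')
```

```text
26.753268922429903 [ 0.0576608   0.4854644  -1.46492222] [ 0.71065755  0.98844013 -0.90576901  1.83237274  0.26560708  0.6990831
 -0.02576016]
tcp rail [-66.5  -1.7 -11. ] tip [-51.4  -1.7  30.3] phi [19.99612162 -0.04296322 -0.17867198]
```

apply_moves(
  series=[
    [[0, 0, 0, 0, 0, 0], [0, 0, 0, 0, 0, 0], [0, 0, 0, 0, 0, 0], [0, 0, 0, 0, 0, 0], [0, 0, 0, 0, 0, 0]],
  ],
  claw=-0.1,
)

```text
clock: 12.2
eef_pos: [539.2, 70.6, 57.8]
tool_rot: [-2.582, -0.0, 0.135]
force: [0.2, -0.3, -0.2]
width: 38.4
```

apply_moves(
  series=[
    [[0, -0.2, -0.8, 0, 0, 0], [0, -0.2, -0.8, -0.5, 0, 0], [0, -0.2, -0.3, -0.9, 0, 0], [0, 0, 0, -0.9, 0, 0], [0, 0, 0, -0.9, 0, 0]],
  ],
)

```text
clock: 12.82
eef_pos: [542.7, 46.7, 154.9]
tool_rot: [-2.921, -0.001, 0.135]
force: [0.0, 0.5, -0.0]
width: 38.6
```

Run:
```python
from fit import *
import pickle
i=viewer.camera_info('wrist'); x,R=rpose(); print(x.round(1)); im=shot('wrist','w7.png'); pickle.dump(i,open('w7.pkl','wb'))
for l in ['module_c_mid','module_c_nose','module_c_tail']:
    for d in viewer.find_in('wrist',l)[:2]:
        uv=np.array(d['location'])*[640,400]; o,dd=ray('wrist',uv,i); O=w2r(q,o); D=rail_R(q[2]).T@dd
        print(l,uv.round(),round(d['score'],2),(O+D*(11-O[2])/D[2]).round(1))
cs=[proj('wrist',r2w(q,X),i) for X in [(-120,0,0),(0,0,0),(-45,30,0),(-45,-30,0)]]; print(np.round(cs))
# rectified deck view: rail plane at h=24 (module top), 5px/mm, x -125..15, y -40..40
def rect(im,i,h=22,x0=-125,x1=35,y0=-30,y1=30,s=5):
    X,Y=np.meshgrid(np.arange(x0,x1,1/s),np.arange(y1,y0,-1/s)); 
    uv=np.array([proj('wrist',r2w(q,(a,b,h)),i) for a,b in zip(X.ravel(),Y.ravel())],np.float32).reshape(*X.shape,2)
    return cv2.remap(im,uv[...,0],uv[...,1],cv2.INTER_LINEAR)
cv2.imwrite('pics/r7.png',rect(im,i))
```

```text
[-62.7  -1.6  88.8]
module_c_mid [327. 219.] 0.93 [-35.4  -1.5  11. ]
module_c_mid [314.  26.] 0.46 [-204.   -13.1   11. ]
module_c_nose [325. 218.] 0.63 [-36.4  -3.1  11. ]
module_c_tail [324. 221.] 0.59 [-33.   -3.8  11. ]
[[329. 123.]
 [328. 249.]
 [361. 205.]
 [296. 205.]]
```

View pics/r7.png

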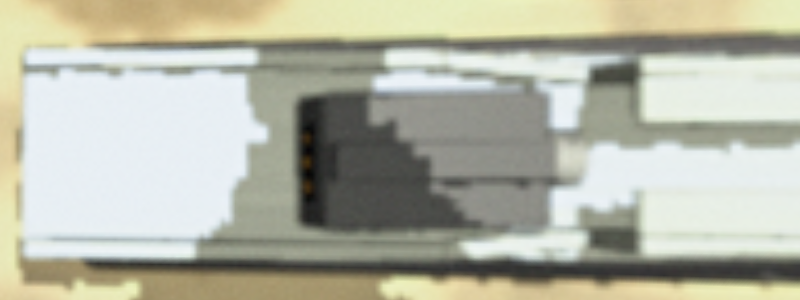

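Run:
```python
from fit import *
q[:]=np.r_[r2w(q,(0,-1.5,0))[:2],q[2]]; np.save('q.npy',q)
fr=lambda x,h,y=0:from_rail((x,y,h-43),0)
s=plan([fr(-90,46),fr(-90,8)]); print()
plan([(*fr(-15,8),5)],start=s)
```

```text
[[[0,-0.26,0.86,-0.07,0,0.02],[0.01,-0.26,0.85,-0.07,0.01,0.01],[0,0,0.76,0,0,0],[0,0,0,0,0,0],[0,0,0,0,0,0]]]
end [535.9  98.6  39.4] [-168.    -0.     7.6]

[[[0,0.3,0,0,0,0],[0,0.3,0,0,0,0],[0,0.3,0,0,0,0],[0,0.3,0,0,0,0],[0,0.3,0,0,0,0]]]
end [545.6  25.9  23.7] [-168.    -0.     7.6]
```

apply_moves(
  series=[
    [[0, -0.26, 0.86, -0.07, 0, 0.02], [0.01, -0.26, 0.85, -0.07, 0.01, 0.01], [0, 0, 0, 0, 0, 0], [0, 0, 0.4, 0, 0, 0], [0, 0, 0.36, 0, 0, 0]],
  ],
  claw=-1,
)

```text
clock: 13.65
eef_pos: [537.3, 96.3, 39.1]
tool_rot: [-2.932, -0.001, 0.128]
force: [0.5, 0.2, -0.5]
width: 0.1
```

apply_moves(
  series=[
    [[0, 0.1, 0, 0, 0, 0], [0, 0.1, 0, 0, 0, 0], [0, 0.1, 0, 0, 0, 0], [0, 0.1, 0, 0, 0, 0], [0, 0.1, 0, 0, 0, 0]],
  ],
)

```text
clock: 14.28
eef_pos: [539.6, 73.8, 34.3]
tool_rot: [-2.932, -0.001, 0.132]
force: [-1.6, 1.0, 0.9]
width: -0.0
```

Run:
```python
from fit import *
import pickle
i=viewer.camera_info('wrist'); x,R=rpose(); s=ctrl.read_state(); print(x.round(1),s['force'],s['width']); im=shot('wrist','w8.png'); pickle.dump(i,open('w8.pkl','wb'))
for z in (0,-43): print('tip front edge px',proj('wrist',r2w(q,x)+R.apply([0,11,z]),i).round(),'back',proj('wrist',r2w(q,x)+R.apply([0,-11,z]),i).round())
for X in [(-60,0,22),(-60,0,0),(0,0,24),(0,0,0)]: print(X,proj('wrist',r2w(q,X),i).round())
cv2.imwrite('pics/w8c.png',cv2.resize(im[120:340,220:440],(600,600),interpolation=cv2.INTER_CUBIC))
```

```text
[-64.3   0.4 -34.8] [-1.60199936  1.01986913  0.86279131] -0.010219116978021324
tip front edge px [327. 237.] back [327. 205.]
tip front edge px [328. 271.] back [328. 232.]
(-60, 0, 22) [327. 274.]
(-60, 0, 0) [327. 252.]
(0, 0, 24) [327. 364.]
(0, 0, 0) [327. 336.]
```

apply_moves(
  series=[
    [[0, 0.2, 0, 0, 0, 0], [0, 0.2, 0, 0, 0, 0], [0, 0.2, 0, 0, 0, 0], [0, 0.2, 0, 0, 0, 0], [0, 0.16, 0, 0, 0, 0]],
  ],
)

```text
clock: 14.95
eef_pos: [545.5, 26.7, 23.8]
tool_rot: [-2.932, -0.0, 0.131]
force: [0.6, 0.1, 0.1]
width: 0.1
```

apply_moves(
  series=[
    [[0, 0, 0, 0, 0, 0], [0, -0.6, 0, 0, 0, 0], [0, -0.6, -0.8, 0, 0, 0], [0, 0, -1, 0, 0, 0], [0, 0, -1, 0, 0, 0]],
  ],
)

```text
clock: 15.58
eef_pos: [540.9, 57.6, 175.0]
tool_rot: [-2.932, 0.0, 0.134]
force: [0.6, -0.2, 0.3]
width: 0.1
```

```bash
cat >> fit.py <<'E'
def rect(im,i,h=22,x0=-125,x1=35,y0=-30,y1=30,s=5):
    X,Y=np.meshgrid(np.arange(x0,x1,1/s),np.arange(y1,y0,-1/s))
    uv=np.array([proj('wrist',r2w(q,(a,b,h)),i) for a,b in zip(X.ravel(),Y.ravel())],np.float32).reshape(*X.shape,2)
    return cv2.remap(im,uv[...,0],uv[...,1],cv2.INTER_LINEAR)
E
python3 - <<'E'
from fit import *
i=viewer.camera_info('wrist'); x,R=rpose(); print(x.round(1)); im=shot('wrist','w9.png')
r=rect(im,i,h=22,x1=60); cv2.imwrite('pics/r9.png',r)
r0=cv2.imread('pics/r7.png')
g=lambda r:cv2.cvtColor(r,cv2.COLOR_BGR2GRAY)
for y in (4,-4,9,-9,0): # profile along x
    k=int((30-y)*5); print(y,[int(v) for v in g(r)[k-2:k+3].mean(0)[500:925:10]])
E
```

```text
[-77.7  -0.4 106.2]
4 [68, 66, 68, 68, 66, 67, 63, 61, 61, 61, 59, 63, 59, 87, 110, 104, 94, 77, 47, 16, 13, 13, 14, 14, 15, 15, 15, 14, 11, 14, 16, 17, 17, 14, 16, 15, 17, 15, 13, 19, 29, 58, 81]
-4 [30, 26, 27, 29, 28, 25, 23, 21, 21, 21, 21, 20, 22, 29, 38, 38, 36, 39, 35, 24, 24, 24, 22, 24, 22, 23, 24, 23, 23, 24, 25, 21, 23, 22, 20, 20, 24, 22, 22, 20, 61, 198, 235]
9 [68, 67, 67, 69, 67, 65, 67, 68, 66, 67, 67, 68, 68, 98, 71, 18, 13, 15, 12, 14, 14, 12, 12, 9, 12, 15, 12, 12, 11, 11, 8, 12, 11, 7, 12, 12, 14, 16, 18, 19, 20, 21, 16]
-9 [66, 67, 67, 68, 66, 66, 68, 68, 67, 65, 67, 67, 67, 102, 118, 54, 15, 12, 7, 12, 13, 10, 14, 11, 8, 11, 13, 6, 7, 13, 12, 10, 13, 17, 19, 16, 17, 16, 17, 18, 21, 18, 17]
0 [10, 10, 10, 9, 11, 13, 7, 11, 9, 9, 10, 12, 9, 18, 27, 22, 26, 26, 25, 26, 26, 23, 29, 26, 28, 24, 24, 25, 26, 24, 26, 24, 24, 23, 22, 26, 23, 25, 26, 21, 63, 211, 242]
```

apply_moves(
  series=[
    [[0, 0, 0, 0, 0, 0], [0, 0, 0, 0, 0, 0], [0, 0, 0, 0, 0, 0], [0, 0, 0, 0, 0, 0], [0, 0, 0, 0, 0, 0]],
  ],
  claw=1,
)

```text
clock: 16.25
eef_pos: [541.2, 57.1, 173.1]
tool_rot: [-2.932, 0.0, 0.132]
force: [0.7, -0.8, 0.8]
width: 85.1
```

Run:
```python
from fit import *
i=viewer.camera_info('wrist'); im=shot('wrist','w9.png')
r=rect(im,i,h=22,x1=60); cv2.imwrite('pics/r9.png',r)
g=cv2.cvtColor(r,cv2.COLOR_BGR2GRAY)
for y in (4,-4,9,-9,0):
    k=int((30-y)*5); print(y,[int(v) for v in g[k-2:k+3].mean(0)[500:925:5]])
plan([((504,246,120),down(14.5))])
```

```text
4 [230, 230, 229, 230, 230, 229, 229, 230, 228, 205, 153, 77, 32, 19, 31, 36, 32, 27, 29, 39, 65, 106, 122, 123, 117, 115, 116, 116, 116, 116, 116, 116, 113, 114, 115, 116, 116, 113, 111, 109, 108, 108, 109, 112, 114, 114, 112, 112, 113, 114, 113, 111, 113, 118, 123, 125, 126, 128, 128, 129, 129, 124, 126, 126, 124, 119, 112, 119, 126, 134, 140, 142, 147, 153, 156, 153, 151, 148, 141, 142, 142, 141, 141, 141, 141]
-4 [230, 229, 229, 230, 230, 229, 229, 231, 233, 229, 185, 91, 33, 16, 14, 13, 15, 20, 28, 40, 63, 88, 69, 50, 74, 102, 115, 121, 121, 120, 120, 116, 117, 118, 118, 116, 115, 116, 115, 115, 114, 117, 120, 120, 117, 114, 116, 116, 116, 118, 118, 113, 116, 115, 116, 116, 118, 119, 119, 119, 118, 116, 116, 116, 116, 115, 114, 120, 132, 150, 172, 190, 208, 223, 230, 230, 229, 229, 228, 229, 228, 228, 229, 229, 229]
9 [230, 230, 230, 230, 230, 229, 230, 231, 232, 228, 185, 100, 44, 31, 32, 33, 36, 36, 35, 40, 62, 102, 126, 133, 129, 116, 90, 98, 153, 215, 231, 231, 229, 229, 229, 229, 229, 229, 229, 229, 229, 229, 228, 228, 228, 228, 228, 229, 229, 229, 228, 228, 229, 228, 228, 
[... 507 characters left out ...]
, 229, 228, 226, 228, 229, 228, 229, 229, 229, 229, 229, 229]
0 [230, 230, 229, 229, 230, 230, 229, 230, 232, 229, 187, 91, 33, 19, 23, 25, 21, 21, 26, 38, 63, 87, 65, 46, 76, 109, 126, 131, 131, 129, 129, 128, 130, 129, 128, 128, 130, 132, 132, 130, 130, 131, 129, 128, 130, 129, 129, 130, 127, 124, 127, 127, 129, 128, 128, 129, 125, 127, 126, 127, 128, 128, 129, 128, 127, 126, 124, 128, 141, 161, 185, 195, 208, 221, 229, 229, 229, 229, 228, 229, 230, 230, 230, 229, 230]
[[[-0.05,-0.71,0.37,-0.4,-0.02,-0.23],[-0.03,-0.72,0.34,-0.4,-0.03,-0.23],[-0.01,-0.74,0.3,-0.4,-0.02,-0.23],[0.01,-0.75,0.28,-0.4,-0.03,-0.23],[0.02,-0.76,0.25,-0.4,-0.02,-0.23]]]
end [503.9 246.  119.8] [180.    0.   14.5]
```

apply_moves(
  series=[
    [[-0.05, -0.71, 0.37, -0.4, -0.02, -0.23], [-0.03, -0.72, 0.34, -0.4, -0.03, -0.23], [-0.01, -0.74, 0.3, -0.4, -0.02, -0.23], [0.01, -0.75, 0.28, -0.4, -0.03, -0.23], [0.02, -0.76, 0.25, -0.4, -0.02, -0.23]],
  ],
)

```text
clock: 16.92
eef_pos: [504.1, 247.1, 119.8]
tool_rot: [3.14, -0.001, 0.253]
force: [0.5, -0.3, 0.0]
width: 85.7
```

```bash
cat >> fit.py <<'E'
def bench(im,i,c,h=22,w=70,s=4):
    """image of plane z=h around c: col = world -y, row = world -x (up=+x)"""
    U,V=np.meshgrid(np.arange(-w,w,1/s),np.arange(-w,w,1/s))
    uv=np.array([proj('wrist',(c[0]-v,c[1]-u,h),i) for u,v in zip(U.ravel(),V.ravel())],np.float32).reshape(*U.shape,2)
    return cv2.remap(im,uv[...,0],uv[...,1],cv2.INTER_LINEAR)
E
cat > find.py <<'E'
from fit import *
import sys
c=eval(sys.argv[1]); i=viewer.camera_info('wrist'); im=shot('wrist',sys.argv[2]+'.png'); print(pose()[0])
b=bench(im,i,c); cv2.imwrite('pics/'+sys.argv[2]+'_b.png',b)
hsv=cv2.cvtColor(b,cv2.COLOR_BGR2HSV)
m=((hsv[...,1]<45)&(hsv[...,2]>35)&(hsv[...,2]<175)).astype(np.uint8)
m=cv2.morphologyEx(m,cv2.MORPH_OPEN,np.ones((9,9))); m=cv2.morphologyEx(m,cv2.MORPH_CLOSE,np.ones((9,9)))
for k in sorted(cv2.findContours(m,0,2)[0],key=cv2.contourArea)[-4:]:
    r=cv2.minAreaRect(k); ctr=np.array(r[0])/4-70; bx=cv2.boxPoints(r)
    e=bx[1]-bx[0] if np.linalg.norm(bx[1]-bx[0])>np.linalg.norm(bx[2]-bx[1]) else bx[2]-bx[1]
    print('area',cv2.contourArea(k)/16,'size',np.array(r[1])/4,'centre',c[0]-ctr[1],c[1]-ctr[0],'heading',np.degrees(np.arctan2(-e[0],-e[1])))
for l in ['module_a_mid','module_a_nose','module_a_tail']:
    for d in viewer.find_in('wrist',l)[:3]: print(l,round(d['score'],2),at_z('wrist',np.array(d['location'])*[640,400],15,i).round(1))
E
python3 find.py '(504,246)' w10
```

```text
[500.21571979 257.08782415 119.55297685]
area 917.125 size [45.75 27.75] centre 475.125 302.125 heading -180.0
area 1267.0625 size [27.60873222 53.5016861 ] centre 502.6869812011719 245.7471694946289 heading -66.705444
module_a_mid 0.65 [501.9 250.3  15. ]
module_a_nose 0.86 [502.2 246.3  15. ]
```

apply_moves(
  series=[
    [[0, 0, 0, 0, 0, 0], [0, 0, 0, 0, 0, 0], [0, 0, 0, 0, 0, 0], [0, 0, 0, 0, 0, 0], [0, 0, 0, 0, 0, 0]],
  ],
)

```text
clock: 17.75
eef_pos: [504.2, 245.7, 120.1]
tool_rot: [3.141, -0.0, 0.252]
force: [0.4, 0.7, -0.7]
width: 85.5
```

```bash
sed -i 's/MORPH_OPEN,np.ones((9,9))/MORPH_OPEN,cv2.getStructuringElement(2,(61,61))/' find.py; python3 find.py '(504,246)' w11
python3 - <<'E'
from fit import *
g=cv2.cvtColor(cv2.imread('pics/w11_b.png'),cv2.COLOR_BGR2GRAY)
# profile along heading through the centre
c=(504,246); ce=np.array([502.7,245.7])
for h in (-66.7,-75):
    d=np.array([np.cos(np.radians(h)),np.sin(np.radians(h))]); out=[]
    for t in range(-45,46,2):
        w=ce+d*t; out.append(int(g[int((c[0]-w[0]+70)*4),int((c[1]-w[1]+70)*4)]))
    print(h,out)
E
```

```text
[504.17442113 245.77585713 120.04560436]
area 761.84375 size [27.75 38.75] centre 471.375 302.125 heading -0.0
area 1182.125 size [27.30136681 47.16415405] centre 501.63268280029297 248.15228271484375 heading -67.0679
module_a_mid 0.66 [501.7 247.3  15. ]
module_a_nose 0.92 [501.  247.4  15. ]
module_a_nose 0.69 [472.2 309.1  15. ]
-66.7 [121, 130, 121, 120, 120, 119, 119, 123, 93, 34, 61, 126, 145, 144, 143, 144, 144, 144, 142, 143, 142, 143, 143, 143, 140, 141, 141, 140, 139, 141, 138, 139, 139, 179, 209, 209, 201, 187, 185, 178, 177, 172, 174, 174, 174, 170]
-75 [120, 123, 121, 121, 121, 118, 119, 120, 77, 24, 85, 114, 117, 130, 140, 146, 145, 144, 146, 146, 144, 144, 143, 143, 140, 140, 139, 140, 136, 136, 138, 136, 136, 150, 148, 145, 153, 186, 188, 184, 177, 172, 171, 171, 173, 170]
```

Run:
```python
from fit import *
D=down(22.9); m=(501.6,248.2)
s=plan([((*m,40),D),((*m,-34),D,3)]); print()
s=plan([((*m,70),D),(*from_rail((-43,0,45),0),),(*from_rail((-43,0,5),0),),(*from_rail((-43,0,-32.5),0),3)],start=s)
```

```text
[[[-0.02,-0.03,0.8,0,0,-0.7],[-0.02,-0.03,0.8,0,0,-0.7],[0,0,0.49,0,0,0],[0,0,0.5,0,0,0],[0,0,0.49,0,0,0]]]
end [501.4 248.2 -34. ] [180.   -0.   22.9]

[[[0,0,-0.69,0,0,0],[0,0,-0.7,0,0,0],[0,0,-0.69,0,0,0],[-0.17,0.85,-0.15,0.4,0.05,0.51],[-0.13,0.84,-0.19,0.4,0.05,0.5]]]
[[[-0.08,0.85,-0.22,0.4,0.06,0.51],[-0.03,0.83,-0.26,0.39,0.05,0.51],[0.01,0.83,-0.29,0.4,0.05,0.51],[0,0,0.8,0,0,0],[0,0,0.25,0,0,0]]]
[[[0,0,0.25,0,0,0],[0,0,0.25,0,0,0],[0,0,0,0,0,0],[0,0,0,0,0,0],[0,0,0,0,0,0]]]
end [541.9  52.6  31.9] [-168.     0.     7.6]
```

apply_moves(
  series=[
    [[-0.02, -0.03, 0.8, 0, 0, -0.7], [-0.02, -0.03, 0.8, 0, 0, -0.7], [0, 0, 0.49, 0, 0, 0], [0, 0, 0.5, 0, 0, 0], [0, 0, 0.49, 0, 0, 0]],
  ],
)

```text
clock: 18.58
eef_pos: [501.5, 248.3, -34.9]
tool_rot: [3.141, -0.0, 0.4]
force: [-0.6, -0.3, 0.3]
width: 85.2
```

apply_moves(
  series=[
    [[0, 0, 0, 0, 0, 0], [0, 0, 0, 0, 0, 0], [0, 0, 0, 0, 0, 0], [0, 0, 0, 0, 0, 0], [0, 0, 0, 0, 0, 0]],
  ],
  claw=-1,
)

```text
clock: 19.2
eef_pos: [502.4, 248.7, -32.6]
tool_rot: [3.141, -0.003, 0.399]
force: [-0.9, 0.1, 6.5]
width: 26.6
```

apply_moves(
  series=[
    [[0, 0, -0.69, 0, 0, 0], [0, 0, -0.7, 0, 0, 0], [0, 0, -0.69, 0, 0, 0], [-0.17, 0.85, -0.15, 0.4, 0.05, 0.51], [-0.13, 0.84, -0.19, 0.4, 0.05, 0.5]],
  ],
)

```text
clock: 19.82
eef_pos: [518.9, 163.2, 86.4]
tool_rot: [-3.057, -0.008, 0.294]
force: [0.1, 0.4, -0.6]
width: 26.4
```

apply_moves(
  series=[
    [[-0.08, 0.85, -0.22, 0.4, 0.06, 0.51], [-0.03, 0.83, -0.26, 0.39, 0.05, 0.51], [0.01, 0.83, -0.29, 0.4, 0.05, 0.51], [0, 0, 0.8, 0, 0, 0], [0, 0, 0, 0, 0, 0]],
  ],
)

```text
clock: 20.45
eef_pos: [540.6, 44.0, 67.1]
tool_rot: [-2.932, 0.005, 0.132]
force: [-0.0, -0.2, -1.6]
width: 26.6
```

Run:
```python
from fit import *
i=viewer.camera_info('wrist'); x,R=rpose(); s=ctrl.read_state(); print(x.round(1),np.degrees((tool(0).inv()*R).as_rotvec()).round(2),s['width'],s['force']); im=shot('wrist','w12.png')
a=im[180:330,260:390]; b=rect(im,i,h=27,x0=-20,x1=40,s=5,y0=-30,y1=30)
cv2.imwrite('pics/m12.png',np.hstack([cv2.resize(a,(520,600),interpolation=cv2.INTER_CUBIC),cv2.resize(b,(280,280))[:0].reshape(0,280,3) if 0 else np.vstack([cv2.resize(b,(280,280)),np.zeros((320,280,3),np.uint8)])]))
for z in (0,-30,-35,-40,-45,-50): print(z,((proj('wrist',r2w(q,x)+R.apply([-14,-11,z]),i)-[260,180])*4).round(),((proj('wrist',r2w(q,x)+R.apply([-22,-11,z]),i)-[260,180])*4).round())
```

```text
[-42.   -2.5   3.4] [ 0.02 -0.28  0.13] 26.554110179830836 [-0.01006021 -0.2438992  -1.55773738]
0 [179.  98.] [128.  98.]
-30 [165. 169.] [105. 169.]
-35 [162. 184.] [100. 183.]
-40 [159. 199.] [ 95. 198.]
-45 [155. 215.] [ 90. 214.]
-50 [152. 232.] [ 84. 231.]
```

View pics/m12.png

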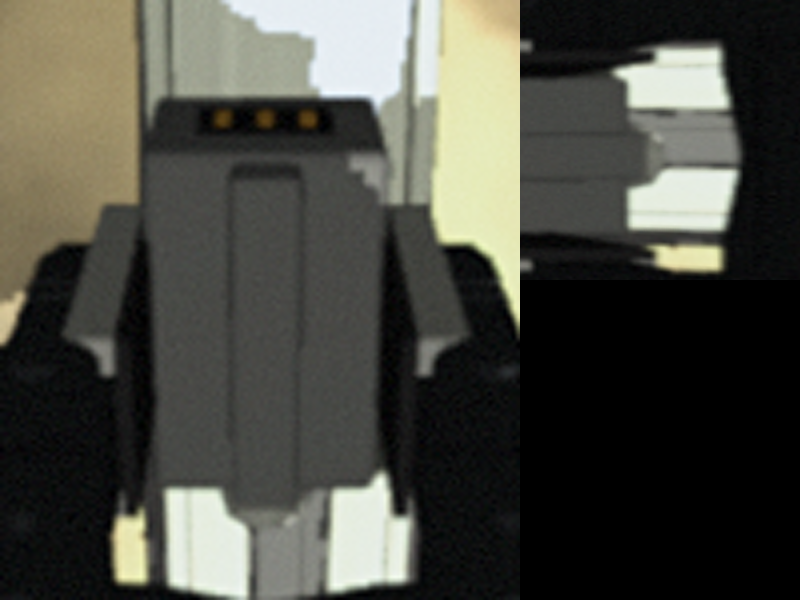

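apply_moves(
  series=[
    [[0, 0, 0, 0, 0, 0], [0, 0, 0.25, 0, 0, 0], [0, 0, 0.25, 0, 0, 0], [0, 0, 0.25, 0, 0, 0], [0, 0, 0, 0, 0, 0]],
  ],
)

```text
clock: 21.12
eef_pos: [541.9, 52.9, 31.5]
tool_rot: [-2.933, 0.001, 0.133]
force: [-1.0, -1.8, 2.1]
width: 26.6
```

Run:
```python
from fit import *
x,R=rpose(); s=ctrl.read_state(); print(x.round(1),np.degrees((tool(0).inv()*R).as_rotvec()).round(2),s['width'],s['force'])
```

```text
[-43.1  -0.1 -33.2] [-0.04 -0.04 -0.  ] 26.624973299151307 [-0.95632051 -1.79553932  2.11582526]
```

apply_moves(
  series=[
    [[0, 0, 0, 0, 0, 0], [0, 0, 0, 0, 0, 0], [0, 0, 0, 0, 0, 0], [0, 0, -0.6, 0, 0, 0], [0, 0, -0.6, 0, 0, 0]],
  ],
  claw=-0.1,
)

```text
clock: 21.75
eef_pos: [543.2, 40.2, 91.0]
tool_rot: [-2.932, 0.001, 0.133]
force: [1.1, 0.0, -0.4]
width: 38.7
```

apply_moves(
  series=[
    [[0, -0.49, 0, 0, 0, 0], [0, -0.49, 0, 0, 0, 0], [0, 0, 0.6, 0, 0, 0], [0, 0, 0.65, 0, 0, 0], [0, 0, 0, 0, 0, 0]],
  ],
  claw=-1,
)

```text
clock: 22.38
eef_pos: [534.2, 100.9, 38.4]
tool_rot: [-2.932, 0.003, 0.134]
force: [-0.5, -0.7, 0.4]
width: 0.3
```

```bash
cat > chk.py <<'E'
from fit import *
import sys
x,R=rpose(); s=ctrl.read_state(); print(s['clock'],x.round(1),np.degrees((tool(0).inv()*R).as_rotvec()).round(2),s['width'],s['force'].round(1))
i=viewer.camera_info('wrist'); im=shot('wrist',sys.argv[1]+'.png')
g=cv2.cvtColor(rect(im,i,h=22,x1=30),cv2.COLOR_BGR2GRAY); cv2.imwrite('pics/'+sys.argv[1]+'_r.png',g)
for y in (12,11,9,0,-9,-11,-12):
    k=int((30-y)*5); print(y,[int(v) for v in g[k-2:k+3].mean(0)[225:770:10]])
E
python3 chk.py w13
```

```text
22.375 [-92.1  -1.2 -36.6] [ 0.   -0.19 -0.  ] 0.28973391574407203 [-0.5 -0.7  0.4]
12 [9, 7, 11, 11, 10, 11, 11, 11, 9, 10, 9, 11, 10, 9, 12, 11, 11, 9, 9, 11, 8, 9, 9, 9, 10, 11, 9, 10, 12, 9, 10, 10, 7, 11, 9, 11, 13, 11, 11, 13, 10, 11, 11, 9, 11, 0, 0, 0, 0, 0, 0, 0, 0, 0, 0]
11 [10, 9, 8, 10, 7, 8, 10, 13, 10, 12, 10, 9, 11, 6, 9, 7, 7, 13, 8, 6, 6, 6, 9, 11, 8, 12, 15, 12, 13, 13, 9, 7, 11, 11, 13, 10, 10, 11, 8, 10, 11, 11, 11, 11, 11, 0, 0, 0, 0, 0, 0, 0, 0, 0, 0]
9 [11, 9, 11, 12, 9, 11, 9, 10, 12, 11, 8, 8, 9, 10, 8, 10, 9, 10, 9, 11, 6, 11, 10, 14, 10, 10, 11, 11, 11, 12, 11, 11, 12, 11, 9, 11, 10, 14, 10, 11, 8, 13, 9, 9, 9, 0, 0, 0, 0, 0, 0, 0, 0, 0, 0]
0 [13, 16, 15, 16, 15, 18, 26, 37, 33, 32, 55, 60, 62, 29, 8, 10, 11, 9, 10, 11, 11, 8, 11, 11, 11, 7, 12, 10, 10, 8, 11, 7, 12, 11, 10, 9, 10, 11, 13, 11, 10, 11, 11, 9, 9, 0, 0, 0, 0, 0, 0, 0, 0, 0, 0]
-9 [11, 8, 12, 11, 6, 7, 7, 6, 4, 8, 5, 11, 12, 9, 9, 10, 10, 15, 7, 10, 8, 6, 10, 11, 11, 12, 10, 9, 8, 11, 12, 12, 10, 9, 9, 13, 9, 10, 7, 11, 13, 12, 10, 13, 11, 0, 0, 0, 0, 0, 0, 0, 0, 0, 0]
-11 [14, 9, 10, 10, 8, 8, 13, 9, 11, 11, 7, 8, 10, 13, 10, 10, 9, 10, 11, 12, 9, 10, 9, 14, 12, 8, 12, 10, 12, 11, 10, 8, 9, 11, 10, 11, 9, 13, 9, 7, 12, 10, 12, 14, 11, 0, 0, 0, 0, 0, 0, 0, 0, 0, 0]
-12 [11, 8, 9, 13, 11, 7, 7, 8, 11, 11, 9, 8, 8, 10, 7, 8, 8, 12, 10, 11, 11, 9, 13, 10, 11, 7, 12, 11, 13, 13, 8, 6, 8, 15, 11, 13, 7, 9, 11, 8, 12, 10, 14, 13, 6, 0, 0, 0, 0, 0, 0, 0, 0, 0, 0]
```

apply_moves(
  series=[
    [[0, 0.2, 0, 0, 0, 0], [0, 0.2, 0, 0, 0, 0], [0, 0.2, 0, 0, 0, 0], [0, 0.2, 0, 0, 0, 0], [0, 0.2, 0, 0, 0, 0]],
  ],
)

```text
clock: 23.05
eef_pos: [542.2, 51.3, 29.2]
tool_rot: [-2.932, 0.0, 0.132]
force: [0.1, 1.1, 1.7]
width: 0.1
```

apply_moves(
  series=[
    [[0, 0.18, 0, 0, 0, 0], [0, 0.18, 0, 0, 0, 0], [0, 0.18, 0, 0, 0, 0], [0, 0, 0, 0, 0, 0], [0, 0, 0, 0, 0, 0]],
  ],
)

```text
clock: 23.68
eef_pos: [545.1, 25.9, 23.5]
tool_rot: [-2.932, 0.001, 0.133]
force: [0.5, 0.8, -0.6]
width: 0.3
```

apply_moves(
  series=[
    [[0, -0.5, 0, 0, 0, 0], [0, -0.8, -0.8, 0, 0, 0], [0, 0, -1, 0, 0, 0], [0, 0, -1, 0, 0, 0], [0, 0, 0, 0, 0, 0]],
  ],
)

```text
clock: 24.3
eef_pos: [543.5, 60.3, 177.5]
tool_rot: [-2.934, -0.007, 0.132]
force: [0.1, -0.5, -0.4]
width: 0.1
```

apply_moves(
  series=[
    [[0, 0, 0, 0, 0, 0], [0, 0, 0, 0, 0, 0], [0, 0, 0, 0, 0, 0], [0, 0, 0, 0, 0, 0], [0, 0, 0, 0, 0, 0]],
  ],
  claw=1,
)

```text
clock: 24.92
eef_pos: [540.8, 60.3, 173.8]
tool_rot: [-2.932, 0.001, 0.133]
force: [-0.3, -0.4, -0.1]
width: 85.0
```

```bash
sed -i 's/x1=30/x1=170/; s/225:770:10/500:1470:5*2/' chk.py; sed -i 's/for y in .*/for y in (9,4,0,-4,-9):/' chk.py; python3 chk.py w14
```

```text
24.925 [-8.000e+01 -1.000e-01  1.045e+02] [-0.   -0.04  0.03] 85.003810365355 [-0.3 -0.4 -0.1]
9 [230, 230, 230, 229, 231, 233, 137, 34, 35, 35, 37, 74, 122, 82, 165, 230, 229, 230, 229, 230, 229, 229, 228, 229, 229, 229, 229, 230, 229, 230, 229, 229, 228, 230, 229, 229, 231, 230, 230, 230, 229, 230, 229, 229, 228, 229, 229, 229, 230, 230, 229, 231, 217, 134, 28, 6, 10, 9, 9, 7, 14, 9, 10, 11, 9, 8, 9, 14, 13, 9, 8, 14, 11, 10, 11, 11, 7, 12, 10, 13, 12, 11, 10, 9, 9, 11, 14, 11, 10, 11, 8, 10, 11, 12, 13, 10, 11]
4 [230, 230, 230, 230, 231, 231, 94, 26, 44, 27, 34, 72, 116, 118, 116, 114, 116, 114, 114, 110, 109, 110, 112, 114, 114, 111, 108, 109, 122, 126, 127, 130, 128, 120, 105, 92, 58, 28, 33, 78, 119, 119, 123, 126, 125, 126, 125, 123, 121, 122, 114, 115, 123, 103, 47, 12, 13, 8, 10, 13, 8, 12, 13, 14, 6, 13, 12, 11, 12, 14, 13, 11, 12, 8, 10, 8, 8, 13, 11, 11, 12, 12, 9, 10, 14, 10, 10, 10, 9, 10, 12, 14, 12, 12, 11, 12, 11]
0 [230, 230, 230, 230, 230, 214, 120, 27, 40, 24, 33, 60, 56, 77, 127, 132, 129, 129, 130, 129, 127, 129, 130, 127, 128, 128, 128, 128, 127, 126, 127, 126
[... 428 characters left out ...]
16, 116, 117, 139, 164, 102, 37, 55, 56, 56, 107, 119, 118, 115, 116, 114, 113, 116, 120, 116, 115, 108, 61, 17, 10, 7, 9, 11, 11, 13, 11, 9, 12, 15, 13, 10, 11, 9, 10, 11, 9, 12, 12, 12, 10, 8, 10, 14, 11, 12, 13, 11, 13, 13, 14, 13, 13, 14, 12, 12, 13, 10, 10, 13, 14]
-9 [229, 230, 229, 229, 231, 230, 95, 26, 23, 26, 38, 76, 127, 112, 172, 230, 230, 229, 230, 229, 229, 229, 231, 231, 230, 229, 230, 230, 230, 230, 231, 230, 229, 231, 230, 230, 231, 231, 230, 230, 230, 230, 231, 230, 231, 232, 231, 230, 229, 230, 230, 232, 227, 177, 54, 8, 10, 10, 10, 11, 11, 10, 15, 11, 13, 9, 11, 13, 11, 11, 9, 14, 13, 13, 9, 8, 14, 7, 6, 10, 12, 11, 10, 10, 10, 10, 10, 10, 11, 11, 12, 8, 8, 12, 12, 9, 10]
```

Run:
```python
from h import *
plan([((475,-253,120),down(31))])
```

```text
[[[-0.3,0.88,-0.03,-0.28,-0.06,-0.56],[-0.36,0.85,0,-0.28,-0.06,-0.55],[-0.4,0.84,0.03,-0.29,-0.05,-0.56],[-0.46,0.8,0.05,-0.28,-0.06,-0.55],[-0.49,0.78,0.08,-0.28,-0.06,-0.56]]]
[[[-0.55,0.75,0.11,-0.28,-0.06,-0.55],[-0.58,0.71,0.13,-0.28,-0.05,-0.56],[0,0,0,0,0,0],[0,0,0,0,0,0],[0,0,0,0,0,0]]]
end [ 475.1 -253.2  119.8] [-180.   -0.   31.]
```

apply_moves(
  series=[
    [[-0.3, 0.88, -0.03, -0.28, -0.06, -0.56], [-0.36, 0.85, 0, -0.28, -0.06, -0.55], [-0.4, 0.84, 0.03, -0.29, -0.05, -0.56], [-0.46, 0.8, 0.05, -0.28, -0.06, -0.55], [-0.49, 0.78, 0.08, -0.28, -0.06, -0.56]],
  ],
)

```text
clock: 25.6
eef_pos: [493.8, -164.9, 135.5]
tool_rot: [-3.083, -0.009, 0.427]
force: [0.7, -0.8, -0.1]
width: 85.4
```

apply_moves(
  series=[
    [[-0.55, 0.75, 0.11, -0.28, -0.06, -0.55], [-0.58, 0.71, 0.13, -0.28, -0.05, -0.56], [0, 0, 0, 0, 0, 0], [0, 0, 0, 0, 0, 0], [0, 0, 0, 0, 0, 0]],
  ],
)

```text
clock: 26.22
eef_pos: [475.9, -251.8, 120.4]
tool_rot: [3.142, -0.002, 0.543]
force: [0.2, 0.2, 0.4]
width: 85.3
```

```bash
python3 find.py '(475,-253)' w15; sed -i 's/(61,61)/(9,9)/' find.py;  python3 find.py '(475,-253)' w16
```

```text
[ 475.86132606 -251.96316621  120.37260833]
area 1182.65625 size [27.14868927 47.91355896] centre 471.39525604248047 -250.65744018554688 heading -62.783894
module_a_mid 0.64 [584.3  19.7  15. ]
module_a_mid 0.64 [ 390.7 -133.3   15. ]
module_a_nose 0.6 [581.   19.7  15. ]
module_a_tail 0.78 [581.2  17.7  15. ]
module_a_tail 0.75 [584.7 -56.3  15. ]
[ 475.37991485 -252.7035007   120.12337931]
area 54.90625 size [12.5  6. ] centre 505.75 -319.75 heading -180.0
area 247.28125 size [43.95498657 17.9203167 ] centre 495.24853515625 -302.2440185546875 heading -152.20955
area 1278.375 size [27.42473984 53.83387375] centre 472.799560546875 -253.20870208740234 heading -62.386967
module_a_mid 0.94 [583.5  21.8  15. ]
module_a_nose 0.63 [582.9  19.6  15. ]
module_a_tail 0.83 [583.1  18.2  15. ]
```

Run:
```python
from fit import *
D=down(27.2); m=(471.4,-250.7)
s=plan([((*m,40),D),((*m,-34),D,3)]); print()
s=plan([((*m,70),D,3),(*from_rail((-43,0,45),0),),(*from_rail((-43,0,5),0),)],start=s)
```

```text
[[[-0.02,-0.04,0.8,0,0,0.32],[-0.02,-0.04,0.8,0,-0.01,0.32],[0,0,0.49,0,0,0],[0,0,0.5,0,0,0],[0,0,0.49,0,0,0]]]
end [ 471.5 -250.6  -34. ] [-180.     0.    27.2]

[[[0,0,-0.69,0,0,0],[0,0,-0.7,0,0,0],[0,0,-0.69,0,0,0],[0.56,-0.64,-0.11,0.28,0.05,0.46],[0.53,-0.66,-0.09,0.29,0.05,0.47]]]
[[[0.49,-0.69,-0.06,0.28,0.05,0.46],[0.47,-0.72,-0.04,0.28,0.05,0.47],[0.42,-0.74,-0.02,0.28,0.05,0.46],[0.39,-0.76,0.01,0.29,0.05,0.47],[0.36,-0.77,0.03,0.28,0.05,0.46]]]
[[[0,0,0.8,0,0,0],[0,0,0,0,0,0],[0,0,0,0,0,0],[0,0,0,0,0,0],[0,0,0,0,0,0]]]
end [543.2  44.8  69. ] [-168.    -0.     7.6]
```

apply_moves(
  series=[
    [[-0.02, -0.04, 0.8, 0, 0, 0.32], [-0.02, -0.04, 0.8, 0, 0, 0.32], [0, 0, 0.49, 0, 0, 0], [0, 0, 0.5, 0, 0, 0], [0, 0, 0.49, 0, 0, 0]],
  ],
)

```text
clock: 27.25
eef_pos: [471.6, -250.7, -34.9]
tool_rot: [-3.142, -0.001, 0.474]
force: [0.0, -0.2, 0.8]
width: 85.5
```

apply_moves(
  series=[
    [[0, 0, 0, 0, 0, 0], [0, 0, 0, 0, 0, 0], [0, 0, 0, 0, 0, 0], [0, 0, 0, 0, 0, 0], [0, 0, 0, 0, 0, 0]],
  ],
  claw=-1,
)

```text
clock: 27.88
eef_pos: [472.3, -251.1, -32.7]
tool_rot: [3.14, -0.002, 0.474]
force: [-0.3, 0.1, 5.6]
width: 26.4
```

Gripped (26.4 mm). Carry to the deck.

apply_moves(
  series=[
    [[0, 0, -0.69, 0, 0, 0], [0, 0, -0.7, 0, 0, 0], [0, 0, -0.69, 0, 0, 0], [0.56, -0.64, -0.11, 0.28, 0.05, 0.46], [0.53, -0.66, -0.09, 0.29, 0.05, 0.47]],
  ],
)

```text
clock: 28.5
eef_pos: [492.6, -168.4, 82.3]
tool_rot: [-3.082, -0.009, 0.373]
force: [0.5, 0.2, -0.7]
width: 26.2
```

apply_moves(
  series=[
    [[0.49, -0.69, -0.06, 0.28, 0.05, 0.46], [0.47, -0.72, -0.04, 0.28, 0.05, 0.47], [0.42, -0.74, -0.02, 0.28, 0.05, 0.46], [0.39, -0.76, 0.01, 0.29, 0.05, 0.47], [0.36, -0.77, 0.03, 0.28, 0.05, 0.46]],
  ],
)

```text
clock: 29.12
eef_pos: [544.5, 37.4, 108.9]
tool_rot: [-2.931, -0.001, 0.131]
force: [0.8, -0.2, 0.2]
width: 26.8
```

apply_moves(
  series=[
    [[0, 0, 0, 0, 0, 0], [0, 0, 0.4, 0, 0, 0], [0, 0, 0.4, 0, 0, 0], [0, 0, 0, 0, 0, 0], [0, 0, 0, 0, 0, 0]],
  ],
)

```text
clock: 29.75
eef_pos: [543.6, 44.0, 69.8]
tool_rot: [-2.932, -0.002, 0.132]
force: [0.9, 0.0, -0.6]
width: 26.6
```

Run:
```python
from fit import *
x,R=rpose(); s=ctrl.read_state(); print(s['clock'],x.round(1),np.degrees((tool(0).inv()*R).as_rotvec()).round(2),s['width'],s['force'])
```

```text
29.75 [-42.2   0.4   6.1] [-0.01  0.12  0.03] 26.591597453124745 [ 0.88749367  0.03235451 -0.59079015]
```

apply_moves(
  series=[
    [[0, 0, 0.25, 0, 0, 0], [0, 0, 0.25, 0, 0, 0], [0, 0, 0.25, 0, 0, 0], [0, 0, 0, 0, 0, 0], [0, 0, 0, 0, 0, 0]],
  ],
)

```text
clock: 30.38
eef_pos: [541.9, 52.6, 32.0]
tool_rot: [-2.932, -0.001, 0.133]
force: [0.3, -0.2, 0.2]
width: 26.6
```

apply_moves(
  series=[
    [[0, 0, 0, 0, 0, 0], [0, 0, 0, 0, 0, 0], [0, 0, 0, 0, 0, 0], [0, 0, -0.6, 0, 0, 0], [0, 0, -0.6, 0, 0, 0]],
  ],
  claw=-0.1,
)

```text
clock: 31.0
eef_pos: [543.5, 40.0, 91.7]
tool_rot: [-2.931, -0.001, 0.133]
force: [-0.0, -0.1, 0.4]
width: 38.2
```

apply_moves(
  series=[
    [[0, -0.49, 0, 0, 0, 0], [0, -0.49, 0, 0, 0, 0], [0, 0, 0.6, 0, 0, 0], [0, 0, 0.65, 0, 0, 0], [0, 0, 0, 0, 0, 0]],
  ],
  claw=-1,
)

```text
clock: 31.62
eef_pos: [533.8, 100.5, 38.8]
tool_rot: [-2.932, 0.003, 0.134]
force: [-0.2, -0.4, -0.1]
width: -0.2
```

apply_moves(
  series=[
    [[0, 0.2, 0, 0, 0, 0], [0, 0.2, 0, 0, 0, 0], [0, 0.2, 0, 0, 0, 0], [0, 0.2, 0, 0, 0, 0], [0, 0.2, 0, 0, 0, 0]],
  ],
)

```text
clock: 32.25
eef_pos: [542.7, 51.3, 30.0]
tool_rot: [-2.931, -0.002, 0.132]
force: [-0.4, 0.3, 1.4]
width: 0.1
```

apply_moves(
  series=[
    [[0, 0.14, 0, 0, 0, 0], [0, 0.1, 0, 0, 0, 0], [0, 0.1, 0, 0, 0, 0], [0, 0.1, 0, 0, 0, 0], [0, 0, 0, 0, 0, 0]],
  ],
)

```text
clock: 32.88
eef_pos: [544.7, 29.6, 24.9]
tool_rot: [-2.933, -0.0, 0.132]
force: [0.3, -0.7, -0.4]
width: 0.1
```

Run:
```python
from fit import *
x,R=rpose(); s=ctrl.read_state(); print(s['clock'],x.round(1),np.degrees((tool(0).inv()*R).as_rotvec()).round(2),s['width'],rail_R(q[2]).T@s['force'])
```

```text
32.875 [-18.8  -0.4 -34.8] [-0.03  0.01  0.06] 0.07484729774298828 [ 0.82706127  0.18161756 -0.26735383]
```

apply_moves(
  series=[
    [[0, 0.02, 0, 0, 0, 0], [0, 0.02, 0, 0, 0, 0], [0, 0.02, 0, 0, 0, 0], [0, 0.02, 0, 0, 0, 0], [0, 0, 0, 0, 0, 0]],
  ],
)

```text
clock: 33.5
eef_pos: [545.6, 26.5, 24.4]
tool_rot: [-2.932, -0.001, 0.133]
force: [0.9, 0.4, -1.0]
width: -0.0
```

apply_moves(
  series=[
    [[0, 0.02, 0, 0, 0, 0], [0, 0, 0, 0, 0, 0], [0, 0.02, 0, 0, 0, 0], [0, 0, 0, 0, 0, 0], [0, 0, 0, 0, 0, 0]],
  ],
)

```text
clock: 34.12
eef_pos: [545.9, 24.7, 24.0]
tool_rot: [-2.932, -0.001, 0.133]
force: [0.1, 0.7, -0.1]
width: 0.1
```

Run:
```python
from fit import *
x,R=rpose(); s=ctrl.read_state(); print(s['clock'],x.round(1),rail_R(q[2]).T@s['force'])
```

```text
34.125 [-13.7   0.2 -34.6] [-0.66543825  0.17960714 -0.24699981]
```

apply_moves(
  series=[
    [[0, 0.02, 0, 0, 0, 0], [0, 0, 0, 0, 0, 0], [0, 0.02, 0, 0, 0, 0], [0, 0, 0, 0, 0, 0], [0, 0, 0, 0, 0, 0]],
  ],
)

```text
clock: 34.75
eef_pos: [546.1, 24.5, 24.0]
tool_rot: [-2.93, -0.002, 0.134]
force: [-1.0, 5.4, 0.8]
width: 0.1
```

apply_moves(
  series=[
    [[0, 0.02, 0, 0, 0, 0], [0, 0, 0, 0, 0, 0], [0, 0.02, 0, 0, 0, 0], [0, 0, 0, 0, 0, 0], [0, 0, 0, 0, 0, 0]],
  ],
)

```text
clock: 35.38
eef_pos: [546.2, 24.6, 24.0]
tool_rot: [-2.928, -0.002, 0.135]
force: [-2.6, 8.0, 4.4]
width: 0.1
```

Run:
```python
from fit import *
x,R=rpose(); s=ctrl.read_state(); print(s['clock'],x.round(1),rail_R(q[2]).T@s['force'])
```

```text
35.375 [-13.5   0.4 -34.5] [-9.0399553  -1.49594861  2.62372906]
```

apply_moves(
  series=[
    [[0, 0.03, 0, 0, 0, 0], [0, 0.03, 0, 0, 0, 0], [0, 0.02, 0, 0, 0, 0], [0, 0, 0, 0, 0, 0], [0, 0, 0, 0, 0, 0]],
  ],
)

```text
clock: 36.0
eef_pos: [546.5, 24.6, 24.1]
tool_rot: [-2.923, -0.004, 0.137]
force: [-3.5, 15.1, 5.5]
width: 0.1
```

apply_moves(
  series=[
    [[0, -0.3, 0, 0, 0, 0], [0, -0.7, 0, 0, 0, 0], [0, -0.4, -1, 0, 0, 0], [0, 0, -1, 0, 0, 0], [0, 0, -1, 0, 0, 0]],
  ],
)

```text
clock: 36.62
eef_pos: [541.7, 52.7, 184.9]
tool_rot: [-2.934, -0.001, 0.133]
force: [0.5, -0.9, -0.1]
width: -0.3
```

apply_moves(
  series=[
    [[0, 0.5, -0.4, 0, 0, 0], [0, 0.5, -0.4, 0, 0, 0], [0, 0, 0, 0, 0, 0], [0, 0, 0, 0, 0, 0], [0, 0, 0, 0, 0, 0]],
  ],
  claw=1,
)

```text
clock: 37.25
eef_pos: [548.7, -1.9, 212.0]
tool_rot: [-2.932, -0.0, 0.135]
force: [-0.5, 0.6, -0.5]
width: 85.1
```

```bash
python3 chk.py w20 | head -1
python3 - <<'E'
from fit import *
i=viewer.camera_info('wrist'); im=cv2.imread('pics/w20.png')
r=rect(im,i,h=24,x0=-30,x1=170,s=4); sc=shot('scene','s20.png')
cv2.imwrite('pics/f20.png',np.vstack([r,cv2.resize(sc[160:230,260:400],(800,360),interpolation=cv2.INTER_CUBIC)]))
E
```

```text
37.25 [-26.6  -0.6 154.8] [ 0.03  0.   -0.09] 85.10049080112663 [-0.5  0.6 -0.5]
```

View pics/f20.png

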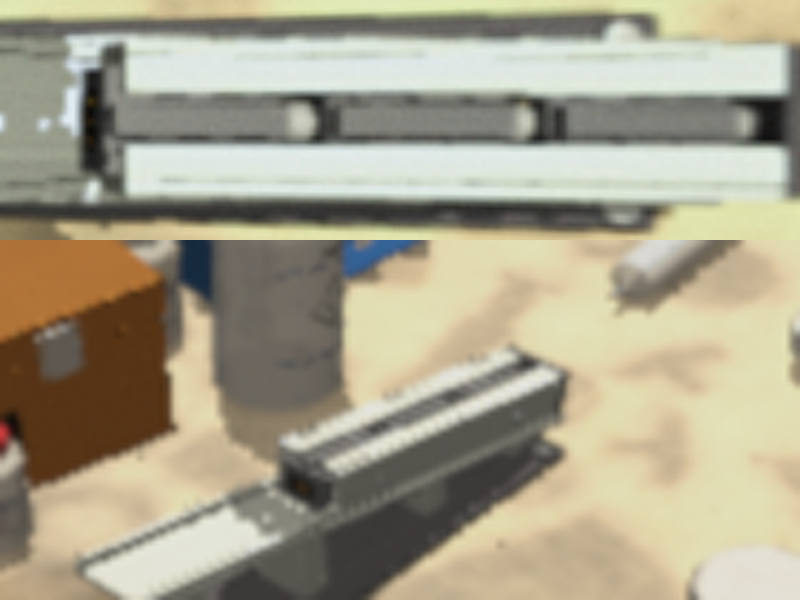

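```bash
python3 -c "
from cell import ctrl
print(ctrl.finish_job())"
```

```text
the job is handed in; nothing more can be done
None
```

All three modules are in the rail tube, rib up and nose first, and I handed the job in at about 37 s. I tipped C over towards the tube and pushed it in. Then I laid A, and after it B, on the deck and pushed each in behind, ending with a slow push.

**Last checks:**
- On the final push the row stopped moving at rail x ≈ -4 mm. The push force rose from under 1 N to about 16 N without the row moving further, so it is tight against the end stop.
- The last picture shows three ribs in the slot, each nose against the next tail and the first nose at the dark end stop. The last tail stands about 4 to 5 mm out of the mouth.
- The arm was clear of everything when I handed in. It never went near the filters, bottle or screw cap, but I took no final picture of them to confirm it.

**What disagreed:**
- **Fingertips:** they showed about 43 mm short of the stated tool point, so my first grip on C closed on nothing above it. I allowed for this from then on.
- **Rail position:** my first fit was about 1.5 mm off sideways, and I corrected it from a closer view.

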